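Lock the hold-down bar over a squeegee on its dressing board

TASK

The squeegee lies ready on the dressing board; fasten it for dressing with the hold-down bar that has the oblong openings (the bar with round holes belongs to another board). Turn the wing nut in line with the board, tilt the bar so that its eye goes over the wide head of the T-stud and its outer end tucks under the head, then level the bar so that its other slot drops over the wing and it lies flat on both end blocks, and turn the wing fully across to lock it. Do not push the squeegee out of place, and leave everything else on the bench and the stand where it is.

Things in the scene. Friction and masses are not known exactly. Their poses are not given: they have to be found in the camera images.
- board: Dressing board, fixed to the bench: 222 x 88 x 15 mm plywood. Origin: under its middle; x runs from T-stud to wing nut, z up. Stud and wing stand at x = -74 and +81 mm, y = 0. Two wooden end blocks at x = -61 and +61 (32 mm wide, tops 43 mm high) carry the bar level, 1 mm over the squeegee handle between them. Edges at y = -39 and +49; fence at y = +41, 27 mm high
- stud_head (a point): T-stud: centre of the underside of its head, 51.5 mm above the bench. The head is an oblong steel bar 46 mm along the board's x, 11 mm wide, 5 mm thick, rigid, on a 10 mm round shank. It does not turn
- wing_grip (a point): Centre of the steel wing of the quarter-turn wing nut, 28 mm long, 9 mm thick, 23 mm high, 63.5 mm above the bench: wing from 52 to 75 mm, on a 10 mm post. Its x axis runs along the wing's length
- wing (a joint): Angle of the wing (rad), counterclockwise from above: 0 = in line with the board's x, so the bar's slot drops over it; 1.57 = square across, locking the bar. It stops at both ends, turns stiffly (0.03 N m) and stays where left. Half-way it blocks the slot
- bar_grip (a point): Hold-down bar, the one with two oblong openings: steel strip 204 x 34 x 5 mm, about 0.16 kg, with a black upright grip rib (46 long, 12 thick, 28 high) on its middle. Point: centre of the rib, 19 mm above the strip's underside. x runs along the bar from eye to slot, z up from its face
- bar_eye (a point): Centre of the bar's oblong eye, 74 mm from the bar's middle toward its -x: 38 mm long (along the bar), 18 mm wide, round-ended, 5 mm deep. At 38 mm it is shorter than the 46 mm head: level, it cannot pass. The slot at the other end (+74 mm) is 40 mm long, 15 mm wide
- bar_lip (a point): Middle of the outer end wall of the bar's eye, at x = -97 mm on the bar (the wall is 8 mm wide, -93 to -101), half-way through the 5 mm thickness
- plain_bar_grip (a point): Centre of the grip rib of another board's bar: same rib and width, 186 mm long, but with a 16 mm round hole at each end, so it fits no stud here. Leave it
- squeegee_mid (a point): Middle of the handle of the wooden squeegee (112 mm along the board's x, 65 mm wide, 25 mm thick) lying loose on the board between the end blocks, its top 42 mm above the bench; the rubber blade sticks out at the board's -y side
- wash_bottle_big: Bystander: large white wash bottle, 83 mm across, 229 mm tall
- wash_bottle_small: Bystander: fixed small white wash bottle with a bent spout, 46 mm across, 128 mm tall
- ink_jar_black: Bystander: fixed white ink jar with a dark band, 60 mm across, 62 mm tall
- hardener: Bystander: small blue-lidded pot, 38 mm across, 66 mm tall
- dust_brush: Bystander: flat dusting brush, 160 mm long, 10 mm thick, lying flat
- hex_key: Bystander: L-shaped hex key, 76 mm long, lying flat
- alcohol_pump: Fixed bystander at the back: white solvent dispenser with a red collar, 66 mm across, 133 mm tall
- cap_heap: Fixed smooth grey mound with black caps on it, between the stand and the dressing board, 82 mm high; it spans world x 0.24 to 0.70, y -0.10 to 0.26 m (rounded outline). Origin: about its middle, on the bench. The stand left of it has its top level with the bench
- print_jig: Fixed screen-print jig right of the board. Origin on the bench; it spans x -192 to 186 and y -190 to 190 mm in its own frame, its wooden screen frame lies 64 to 82 mm high, its blue posts and knobs reach 175 mm, one slanted rod 294 mm

How it is judged:
By the outcome, as a careful person would: the job done as asked, in the order asked, and still so for the second after the job is handed in, with the robot touching nothing.
It also fails if it takes over 61 s, if anything falls off the work surface, if the arm or the gripper's body presses on something with over 40 N, if the wrist force passes 120 N, or if a joint passes its speed limit or range.

ROBOT

A 7-joint arm with a two-finger parallel gripper is mounted at the origin on a cart in front of the work surface, level with it; the furniture and walls round the work are solid. World frame = base frame: x ahead of the robot, y to its left, z up, the work surface at z = 0. Lengths are in m, angles in rad, forces in N, time in s.
With the tool pointing down it reaches from about 0.4 to 0.75 m from the base axis. Payload 19.5 kg.
Tool frame: the origin (TCP) lies on the front face of the gripper's body, between the roots of the fingers; the fingertips stand 73 mm ahead of it and the grasp point (between the pads) lies 54 mm ahead of it (robot.finger_overhang is the y of the fingertips in the tool frame, in m); y points along the fingers, x is the direction in which the jaws open and shut, and the axes are right-handed (so a half turn about y gives the same grasp; the last joint's range is limited). The gripper opens to 85 mm and grips with 20 to 120 N. Pads are 22 mm wide; open, the fingers measure 114 mm over their backs; the gripper's body (76 mm by 85 mm) begins 54 mm behind the grasp point. The pads swing forward as they close: fully open they stand 13 mm farther back than shut.
Start: joints at [-1.329, 0.707, -0.028, 1.485, 0.022, 0.951, -0.075], TCP at [0.161, 0.552, 0.304] pointing down, gripper open.
Joint ranges: [-2.71, 2.71], [-0.32, 2.16], [-1.57, 1.52], [0, 2.45], [-1.46, 4.6], [0, 2.02], [-2.83, 2.83]. Speed limits (rad/s): [1.89, 1.89, 2.57, 2.57, 3.01, 3.01, 3.01].

INTERFACE

Orientations are given as a 3x3 rotation matrix whose columns are the frame's x, y, z axes.
In Python, from plant import robot gives the robot as it stands.
- The arm moves only by the shell command python3 -m jog 'ROWS' [FORCE]. ROWS is JSON, a list of rows, each a list of 3 entries, a list of its own where there are three numbers: the shift along the tool's x, y, z in m, then the turn about the tool's y in degrees, then the closure, from -1 (fully open) to 1 (shut). A call has 1 to 20 rows; each row shifts and turns the commanded pose from where the row before left it, along the tool's axes as they then stand; what a row does not reach is not made up. A row lasts 1/12 s, in which the tool goes at most 41.7 mm and 7.16 degrees, less where a joint would pass 70% of its speed; a pose out of reach is approached as far as the arm can. A call with a gripper value outside its range is refused whole. The fingers move at their own pace and stop on an object; FORCE is the grip in N (left out, the last holds). Time passes only in rows, so rows that do not move let the fingers close. It gives the time, the measured TCP pose, the force and the opening at its end, in the units of the state.
- robot.sense(): the state, without advancing time (a new reading comes with each control period).
- robot.grab_frame(name): name is "side" or "top" or "wrist"; returns a dict with "img" (480x640x3 uint8, red, green, blue), "range_z" (480x640 float32, m along the optical axis (not along the pixel's ray), 0 where there is no reading), "fx", "fy", "cx", "cy" (pixels), "dist" ([k1, k2, p1, p2, k3] as OpenCV has them; the pictures are not rectified), "R" (3x3) and "t" (3): a world point X has camera coordinates R X + t. Camera axes: x right, y down, z forward; pixel columns grow to the right and rows downward; lengths in m; the calibration is good to about 2 mm. A picture is of the moment at which its call begins.
- robot.finish_job(): hands the job in, once; it reports no verdict.
The state is a dict: "t": time; "qpos": joint angles; "joint_velocities": joint speeds; "effort": joint torques, N m; "position": TCP position; "eef_rot": TCP orientation; "wrist_force": force on the tool from outside, world axes, zero at the start; "moment": the same for the moment, N m; "grip_width": finger opening in m.
Only numpy, scipy, OpenCV 4.12 (cv2) and the standard library are available. Lean on these libraries where they do the work, as an engineer would, in place of code of your own. Each camera call takes 0.05 s, during which the arm holds its last target.

## Working session

There is one attempt and no reset: what is moved stays moved. The work goes in short steps, Python scripts to look and compute and a shell command to move; the robot and the scene stay as the last step left them, time stands still between calls to the robot, and variables do not carry over. Pictures are saved under pics/ and viewed, and the job is handed in when it is done.

```bash
ls; mkdir -p pics
python3 - <<'E'
from plant import robot
import cv2
s=robot.sense()
for k,v in s.items(): print(k,v)
for n in ["side","top","wrist"]:
    f=robot.grab_frame(n); cv2.imwrite(f"pics/a_{n}.png",f["img"][:,:,::-1])
    print(n,f["fx"],f["fy"],f["cx"],f["cy"],f["dist"],f["R"],f["t"])
E
```

```text
pics
t 0.0
qpos [-1.32869753  0.70707242 -0.02761909  1.48497131  0.02199948  0.95089863
 -0.07549179]
joint_velocities [-0.00105127 -0.00057849 -0.00026663 -0.00150919  0.00092982 -0.00013507
 -0.00029667]
effort [-8.29676628e-04 -8.83208942e+01  1.23424754e+00 -2.36166304e+01
  1.68784132e-02  6.53110779e-03 -5.87205037e-06]
position [0.16095095 0.55183315 0.30345148]
eef_rot [[ 2.79995610e-01 -2.63308435e-04 -9.60001244e-01]
 [ 9.60000710e-01 -1.01364599e-03  2.79995732e-01]
 [-1.04682665e-03 -9.99999452e-01 -3.10401425e-05]]
wrist_force [-4.81004864e-01 -1.50206923e+00  6.05005604e-04]
moment [-0.02769157 -0.03487345 -0.01142487]
grip_width 0.08553441915555823
side 445.0111006566286 445.0111006566286 323.3562871483993 251.29115903418463 [-0.05168754  0.          0.          0.          0.        ] [[ 0.9989989  -0.04431568  0.00610906]
 [-0.02458202 -0.65790871 -0.75269639]
 [ 0.03737546  0.75179269 -0.65833945]] [-0.56775501  0.06692551  1.17732322]
top 560.8614304994077 560.8614304994077 321.8939345100286 236.47968623211173 [0.02454458 0.         0.         0.         0.        ] [[-0.00977574 -0.99994688 -0.00326713]
 [-0.99219712  0.010106   -0.12426885]
 [ 0.12429526  0.00202681 -0.99224321]] [0.02141513 0.55051967 1.59982988]
wrist 384.7162692067428 384.7162692067428 325.570094639656 237.19899601886453 [0.00853357 0.         0.         0.         0.        ] [[ 0.27940064  0.96017195 -0.00226146]
 [ 0.91960183 -0.26691622  0.28825025]
 [ 0.27616619 -0.08261695 -0.95755244]] [-0.57410365 -0.03779765  0.38084473]
```

View pics/a_side.png

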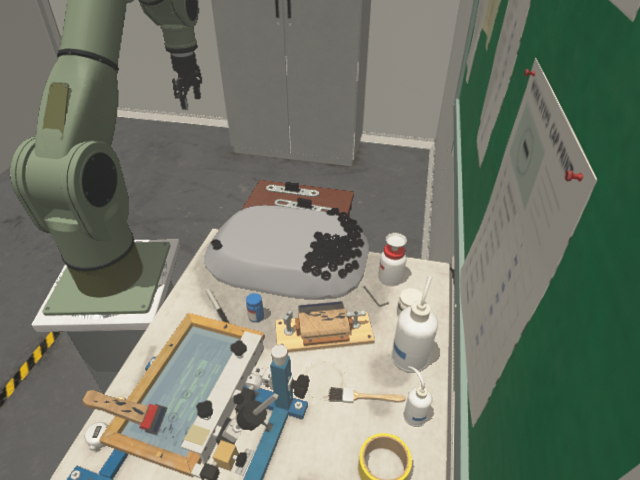

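View pics/a_top.png

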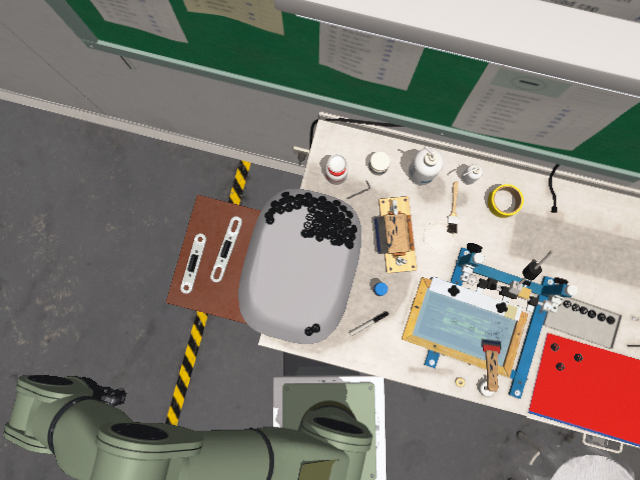

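View pics/a_wrist.png

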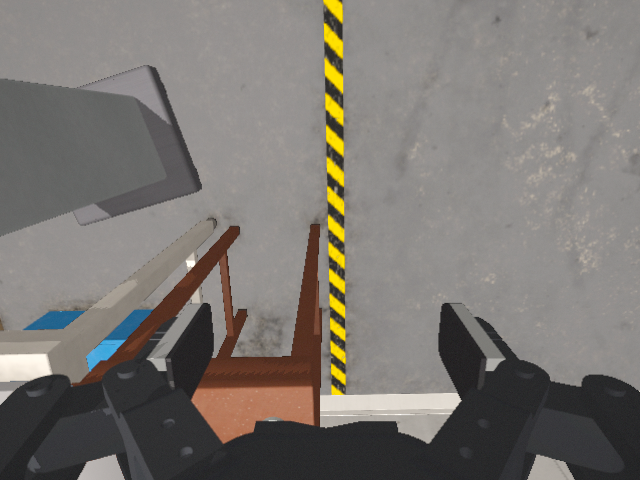

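```bash
cat > h.py <<'E'
from plant import robot
import numpy as np, cv2
def grab(n,save=None):
    f=robot.grab_frame(n)
    if save: cv2.imwrite(f"pics/{save}.png",f["img"][:,:,::-1])
    f["K"]=np.array([[f["fx"],0,f["cx"]],[0,f["fy"],f["cy"]],[0,0,1]]); f["R"]=np.array(f["R"]);f["t"]=np.array(f["t"]);f["dist"]=np.array(f["dist"],float)
    return f
def ray(f,uv,z):
    uv=np.array(uv,float).reshape(-1,1,2)
    n=cv2.undistortPoints(uv,f["K"],f["dist"]).reshape(-1,2)
    d=np.c_[n,np.ones(len(n))]@f["R"]; c=-f["R"].T@f["t"]
    return c+d*((z-c[2])/d[:,2])[:,None]
def depth(f,uv):
    uv=np.array(uv,float).reshape(-1,1,2)
    n=cv2.undistortPoints(uv,f["K"],f["dist"]).reshape(-1,2)
    z=np.array([f["range_z"][int(round(v)),int(round(u))] for u,v in uv.reshape(-1,2)])
    return (np.c_[n,np.ones(len(n))]*z[:,None]-f["t"])@f["R"]
def proj(f,P):
    return cv2.projectPoints(np.array(P,float).reshape(-1,3),cv2.Rodrigues(f["R"])[0],f["t"],f["K"],f["dist"])[0].reshape(-1,2)
def crop(f,x0,y0,x1,y1,s,name):
    cv2.imwrite(f"pics/{name}.png",cv2.resize(f["img"][y0:y1,x0:x1,::-1],None,fx=s,fy=s,interpolation=cv2.INTER_CUBIC))
E
python3 - <<'E'
from h import *
f=grab("top"); crop(f,165,190,265,320,4,"b1"); crop(f,360,180,430,280,5.5,"b2")
np.savez("top0.npz",**{k:f[k] for k in f})
f=grab("side"); crop(f,230,170,400,360,3,"b3")
E
```

```text
(no output)
```

View pics/b1.png

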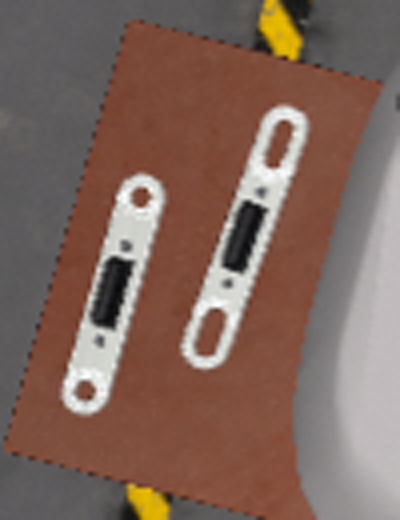

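View pics/b2.png

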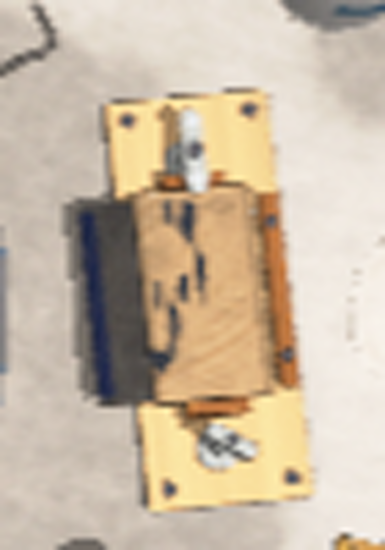

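View pics/b3.png

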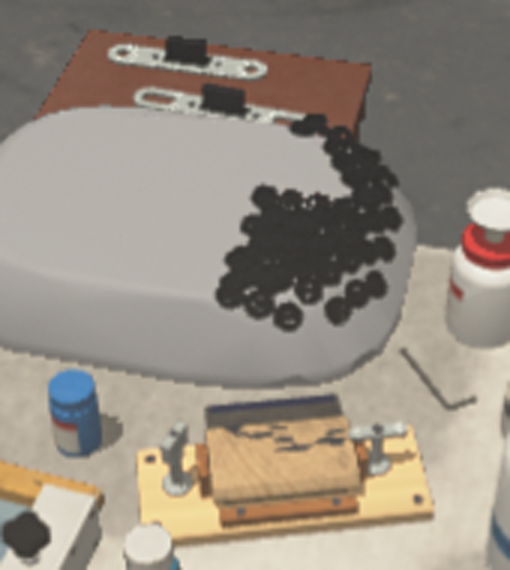

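Run:
```python
from h import *
f=dict(np.load("top0.npz"))
img=f["img"]; hsv=cv2.cvtColor(img,cv2.COLOR_RGB2HSV)
# bars: white, low saturation
m=((hsv[...,1]<60)&(hsv[...,2]>150)).astype(np.uint8)
sub=np.zeros_like(m); sub[200:300,175:243]=m[200:300,175:243]
cs,_=cv2.findContours(sub,cv2.RETR_EXTERNAL,cv2.CHAIN_APPROX_NONE)
for c in cs:
    if cv2.contourArea(c)<60: continue
    r=cv2.minAreaRect(c); print("rect",r)
    bx=ray(f,cv2.boxPoints(r),0.005); print(bx.round(4).tolist())
    print("ctr",ray(f,[r[0]],0.005).round(4), depth(f,[r[0]]).round(4))
# rib dark
d=(hsv[...,2]<60).astype(np.uint8); sub=np.zeros_like(d); sub[200:300,175:240]=d[200:300,175:240]
cs,_=cv2.findContours(sub,cv2.RETR_EXTERNAL,cv2.CHAIN_APPROX_NONE)
for c in cs:
    if cv2.contourArea(c)<20: continue
    r=cv2.minAreaRect(c); print("rib",r,ray(f,[r[0]],0.033).round(4), depth(f,[r[0]]).round(4))
# board (yellow) pixels
px={}
y=((hsv[...,0]>14)&(hsv[...,0]<28)&(hsv[...,1]>70)&(hsv[...,2]>150)).astype(np.uint8)
sub=np.zeros_like(y); sub[190:280,365:425]=y[190:280,365:425]
ys,xs=np.nonzero(sub); r=cv2.minAreaRect(np.c_[xs,ys].astype(np.float32)); print("board",r)
bx=ray(f,cv2.boxPoints(r),0.015); print(bx.round(4).tolist(), np.linalg.norm(bx-np.roll(bx,1,0),axis=1))
# crop b2 points -> pixels
for n,p,z in [("studhead",(192,148),.0565),("wing",(222,445),.07)]:
    u=[360+p[0]/5.5,180+p[1]/5.5]; print(n,u,ray(f,[u],z).round(4),depth(f,[u]).round(4))
```

```text
rect ((192.96226501464844, 263.132080078125), (11.813007354736328, 61.8122444152832), 15.945395469665527)
[[0.3971, 0.4365, 0.005], [0.5722, 0.3902, 0.005], [0.5622, 0.3564, 0.005], [0.3873, 0.4031, 0.005]]
ctr [[0.4791 0.3967 0.005 ]] [[0.4774 0.3918 0.0261]]
rect ((225.82330322265625, 248.9835205078125), (12.047880172729492, 68.94567108154297), 20.07152557373047)
[[0.4311, 0.3507, 0.005], [0.623, 0.2833, 0.005], [0.6102, 0.2495, 0.005], [0.4186, 0.3174, 0.005]]
ctr [[0.52   0.3005 0.005 ]] [[0.5174 0.2961 0.03  ]]
rib ((192.63209533691406, 262.5377197265625), (5.906503677368164, 16.62062644958496), 15.945395469665527) [[0.4786 0.3912 0.033 ]] [[0.4791 0.3928 0.0263]]
rib ((225.550048828125, 248.84999084472656), (5.375871658325195, 17.076295852661133), 18.43494987487793) [[0.5175 0.2964 0.033 ]] [[0.5178 0.2969 0.03  ]]
board ((398.4986267089844, 239.58673095703125), (87.21599578857422, 35.14801025390625), 78.82616424560547)
[[0.6602, -0.1363, 0.015], [0.6796, -0.2392, 0.015], [0.4252, -0.2811, 0.015], [0.4064, -0.1802, 0.015]] [0.25756253 0.10469316 0.25783438 0.10267596]
studhead [394.9090909090909, 206.9090909090909] [[ 0.6319 -0.196   0.0565]] [[ 0.6309 -0.1952  0.0624]]
wing [400.3636363636364, 260.9090909090909] [[ 0.4743 -0.2056  0.07  ]] [[ 0.4751 -0.2071  0.0595]]
```

Run:
```python
from h import *
s=robot.sense(); f=grab("wrist"); T=np.array(s["eef_rot"]); c=-f["R"].T@f["t"]
print(T.T@(c-s["position"]), (T.T@f["R"].T).round(3))
```

```text
[ 7.94025293e-06 -7.07883093e-02  7.38973093e-02] [[ 1.     0.001 -0.001]
 [ 0.001 -0.288  0.958]
 [ 0.001 -0.958 -0.288]]
```

```bash
cat >> h.py <<'E'
def d(x,y,z,yaw=None):
    s=robot.sense(); T=np.array(s["eef_rot"]); p=np.array(s["position"])
    cur=np.degrees(np.arctan2(T[1,0],T[0,0]))
    print("pos",p.round(4),"yaw",cur.round(2),"delta tool mm",(T.T@(np.array([x,y,z])-p)*1000).round(1),"turn",None if yaw is None else round((cur-yaw+180)%360-180,2), "F",np.round(s["wrist_force"],1),"w",round(s["grip_width"],4),"t",s["t"],"q1,7",np.round(s["qpos"],2)[[0,6]])
E
python3 -m jog '[[[-0.0104,0,-0.0283],3,-1],[[-0.0104,0,-0.0283],0,-1],[[-0.0104,0,-0.0283],0,-1],[[-0.0104,0,-0.0283],0,-1],[[-0.0104,0,-0.0283],0,-1],[[-0.0104,0,-0.0283],0,-1],[[-0.0104,0,-0.0283],0,-1],[[-0.0104,0,-0.0283],0,-1],[[-0.0104,0,-0.0283],0,-1],[[-0.0104,0,-0.0283],0,-1],[[-0.0104,0,-0.0283],0,-1],[[-0.0104,0,-0.0283],0,-1],[[-0.0104,0,-0.0283],0,-1],[[-0.0104,0,-0.0283],0,-1],[[0,0,0],0,-1]]'
python3 - <<'E'
from h import *
d(.5,.3,.3,70.6)
f=grab("wrist","c1")
E
```

```text
t: 1.55
position: [0.4919, 0.2804, 0.3036]
eef_rot: [[0.336, 0.002, -0.942], [0.942, -0.003, 0.336], [-0.002, -1.0, -0.002]]
wrist_force: [-0.5, -1.5, -0.6]
grip_width: 0.0853
pos [0.4919 0.2804 0.3036] yaw 70.37 delta tool mm [21.2  3.6 -1.1] turn -0.23 F [-0.5 -1.5 -0.6] w 0.0853 t 1.55 q1,7 [-0.54  0.59]
```

View pics/c1.png

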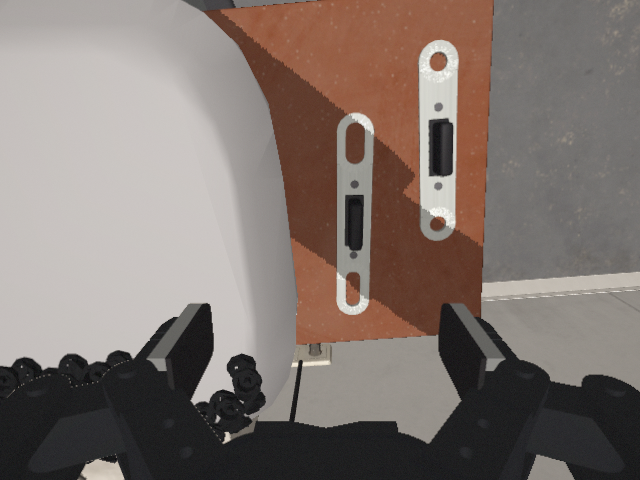

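Run:
```python
from h import *
f=grab("wrist")
img=f["img"]; hsv=cv2.cvtColor(img,cv2.COLOR_RGB2HSV)
m=((hsv[...,1]<45)&(hsv[...,2]>85)).astype(np.uint8); s=np.zeros_like(m); s[105:322,330:380]=m[105:322,330:380]
cs,h=cv2.findContours(s,cv2.RETR_CCOMP,cv2.CHAIN_APPROX_NONE)
for c,hh in zip(cs,h[0]):
    if cv2.contourArea(c)>150:
        r=cv2.minAreaRect(c); P=ray(f,cv2.boxPoints(r),.0045); ctr=P.mean(0)
        e=[np.linalg.norm(P[0]-P[1]),np.linalg.norm(P[1]-P[2])]
        print("hole" if hh[3]>=0 else "outer",np.round(r[0],1),ctr.round(4),np.round(e,4))
k=(hsv[...,2]<45).astype(np.uint8); s=np.zeros_like(m); s[185:260,335:372]=k[185:260,335:372]
ys,xs=np.nonzero(s); print(xs.min(),xs.max(),ys.min(),ys.max())
print(depth(f,[[355,222],[357,222]]).round(4), depth(f,[[355,175]]).round(4))
```

```text
outer [353. 217.] [0.522  0.2995 0.0045] [0.033  0.2044]
hole [350.5 291. ] [0.5896 0.2744 0.0045] [0.0389 0.0155]
hole [352. 229.] [0.5266 0.2969 0.0045] [0.0663 0.0195]
hole [353. 146.] [0.4498 0.3233 0.0045] [0.0383 0.0184]
344 361 199 252
[[0.5121 0.3026 0.0337]
 [0.5126 0.3044 0.034 ]] [[0.4758 0.3167 0.0051]]
```

```bash
python3 -m jog '[[[-0.0264,0,-0.0134],0,-1],[[-0.0264,0,-0.0134],0,-1],[[-0.0264,0,-0.0134],0,-1],[[-0.0264,0,-0.0134],0,-1],[[-0.0264,0,-0.0134],0,-1],[[-0.0264,0,-0.0134],0,-1],[[-0.0264,0,-0.0134],0,-1],[[-0.0264,0,-0.0134],0,-1],[[-0.0264,0,-0.0134],0,-1],[[-0.0264,0,-0.0134],0,-1],[[-0.0264,0,-0.0134],0,-1],[[-0.0264,0,-0.0134],0,-1],[[-0.0264,0,-0.0134],0,-1],[[-0.0264,0,-0.0134],0,-1],[[-0.0264,0,-0.0134],0,-1],[[-0.0264,0,-0.0134],0,-1],[[0,0,0],0,-1],[[0,0,0],0,-1]]'
python3 - <<'E'
from h import *
d(.55,-.19,.3,70.7)
f=grab("wrist","c2"); np.savez("w2.npz",**f)
E
```

```text
t: 3.15
position: [0.5509, -0.1846, 0.3037]
eef_rot: [[0.331, -0.0, -0.944], [0.944, 0.0, 0.331], [0.0, -1.0, 0.0]]
wrist_force: [0.1, 1.0, -0.6]
grip_width: 0.085
pos [ 0.5509 -0.1846  0.3037] yaw 70.69 delta tool mm [-5.4  3.7 -0.9] turn -0.01 F [ 0.1  1.  -0.6] w 0.085 t 3.15 q1,7 [0.34 1.39]
```

View pics/c2.png

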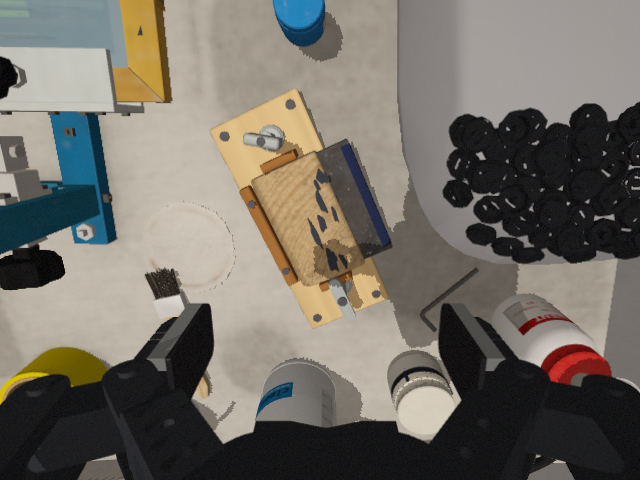

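Run:
```python
from h import *
f=dict(np.load("w2.npz"))
crop(f,205,85,325,205,5,"c3"); crop(f,280,220,400,340,5,"c4")
```

```text
(no output)
```

View pics/c3.png

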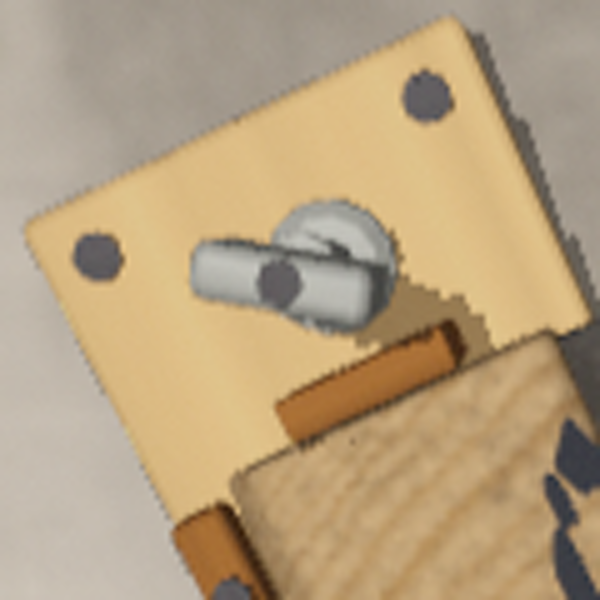

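View pics/c4.png

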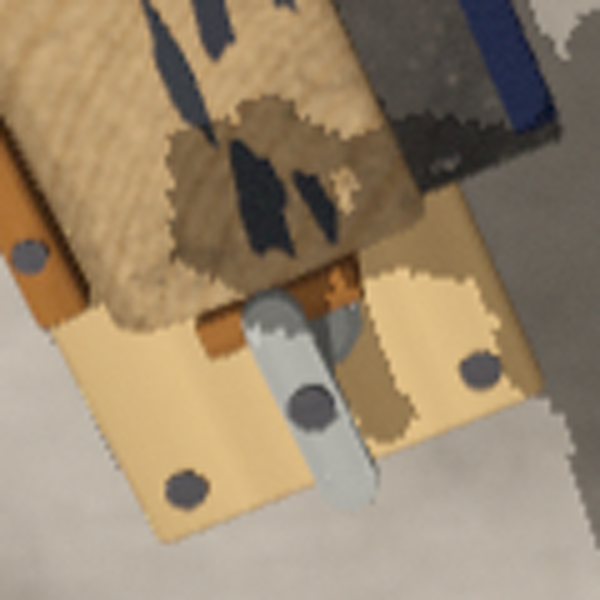

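Run:
```python
from h import *
f=dict(np.load("w2.npz"))
A=lambda p:[205+p[0]/5,85+p[1]/5]
B=lambda p:[280+p[0]/5,220+p[1]/5]
c=ray(f,[A((452,18)),A((28,228)),B((168,540)),B((543,390))],.015); print(c.round(4)); print(np.linalg.norm(c-np.roll(c,-1,0),axis=1).round(4))
wp=(c[0]+c[1])/2-(c[2]+c[3])/2; print("board yaw",np.degrees(np.arctan2(wp[1],wp[0])),"ctr",c.mean(0))
h=ray(f,[B((311,407)),B((270,300)),B((355,500))],.0565); print("head",h.round(4))
w=ray(f,[A((280,283)),A((200,243)),A((370,262)),A((192,270)),A((375,283))],.075);print("wing",w.round(4))
v=h[0]-w[0];print(np.linalg.norm(v[:2]),np.degrees(np.arctan2(-v[1],-v[0])))
for i,j in((1,2),(3,4)):
    v=w[j]-w[i];print("wing dir",np.degrees(np.arctan2(v[1],v[0])),np.linalg.norm(v))
v=h[1]-h[2];print("head dir",np.degrees(np.arctan2(v[1],v[0])),np.linalg.norm(v))
print(depth(f,[A((280,283)),B((311,407))]).round(4))
```

```text
[[ 0.4465 -0.1765  0.015 ]
 [ 0.4544 -0.2609  0.015 ]
 [ 0.6729 -0.2411  0.015 ]
 [ 0.6657 -0.1569  0.015 ]]
[0.0848 0.2194 0.0845 0.2201]
board yaw -174.85010057364795 ctr [ 0.55986812 -0.20885344  0.015     ]
head [[ 0.6338 -0.198   0.0565]
 [ 0.6115 -0.1983  0.0565]
 [ 0.6543 -0.1964  0.0565]]
wing [[ 0.4787 -0.2115  0.075 ]
 [ 0.4694 -0.2206  0.075 ]
 [ 0.4804 -0.1975  0.075 ]
 [ 0.4726 -0.2233  0.075 ]
 [ 0.4835 -0.1979  0.075 ]]
0.1556295759212506 -175.03866578914304
wing dir 64.56616828174768 0.02559593978566671
wing dir 66.80792164694186 0.027607337461889966
head dir -177.48645252720073 0.042901789957962067
[[ 0.4787 -0.2115  0.0748]
 [ 0.6322 -0.1976  0.0598]]
```

```bash
python3 -m jog '[[[0,0,0],6.8,-0.3],[[0,0,0],6.8,-0.3],[[0,0,0],6.8,-0.3],[[0,0,0],6.8,-0.3],[[0,0,0],6.8,-0.3],[[0,0,0],6.8,-0.3],[[0,0,0],6.8,-0.3],[[0,0,0],6.8,-0.3],[[0,0,0],6.8,-0.3],[[0,0,0],6.8,-0.3],[[0,0,0],6.8,-0.3],[[0,0,0],6.8,-0.3],[[0,0,0],6.8,-0.3],[[0,0,0],6.8,-0.3],[[0,0,0],0,-0.3]]'
python3 - <<'E'
from h import *
d(.4787,-.2115,.2,-24.3)
E
```

```text
t: 4.45
position: [0.5514, -0.1824, 0.304]
eef_rot: [[0.909, 0.0, 0.417], [-0.417, 0.001, 0.909], [-0.0, -1.0, 0.001]]
wrist_force: [-0.8, 0.9, 0.1]
grip_width: 0.0553
pos [ 0.5514 -0.1824  0.304 ] yaw -24.67 delta tool mm [-53.8 103.9 -56.9] turn -0.37 F [-0.8  0.9  0.1] w 0.0553 t 4.45 q1,7 [0.1  0.08]
```

```bash
python3 -m jog '[[[-0.018,0,-0.019],0,-0.3],[[-0.018,0.02,-0.019],0,-0.3],[[-0.018,0.028,-0.019],0,-0.3],[[0,0.028,0],0,-0.3],[[0,0.028,0],0,-0.3],[[0,0,0],0,-0.3],[[0,0,0],0,-0.3]]'
python3 - <<'E'
from h import *
d(.4787,-.2115,.127,-24.3)
f=grab("wrist","d1")
E
```

```text
t: 5.03
position: [0.4783, -0.2131, 0.2]
eef_rot: [[0.912, -0.001, 0.411], [-0.411, 0.001, 0.912], [-0.002, -1.0, 0.0]]
wrist_force: [-0.3, 0.5, 1.3]
grip_width: 0.0555
pos [ 0.4783 -0.2131  0.2   ] yaw -24.25 delta tool mm [-0.2 73.   1.6] turn 0.05 F [-0.3  0.5  1.3] w 0.0555 t 5.0333 q1,7 [0.22 0.26]
```

View pics/d1.png

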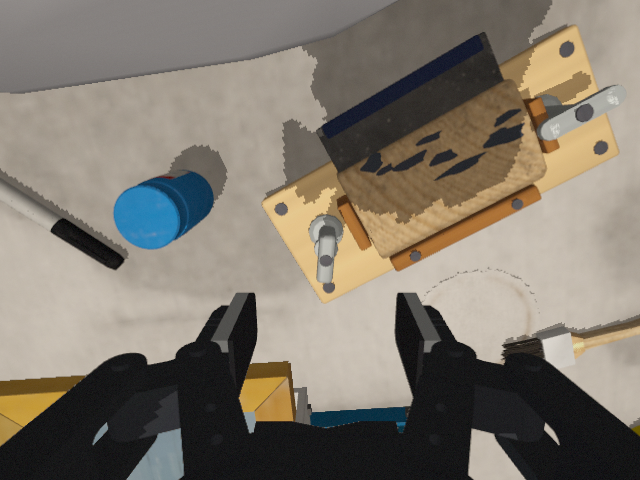

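Run:
```python
from h import *
f=grab("wrist")
print(ray(f,[[147,216]],.066), ray(f,[[326,261]],.075), depth(f,[[326,261],[147,216]]))
a=ray(f,[[322,282],[330,282],[318,232],[336,232]],.075);print(a)
```

```text
[[ 0.39866735 -0.15182782  0.066     ]] [[ 0.47871512 -0.21310537  0.075     ]] [[ 0.47897948 -0.21250924  0.07676001]
 [ 0.39892312 -0.15181526  0.06648025]]
[[ 0.47161634 -0.22348074  0.075     ]
 [ 0.47565467 -0.22530193  0.075     ]
 [ 0.48157592 -0.19637618  0.075     ]
 [ 0.49030888 -0.20031307  0.075     ]]
```

```bash
python3 -m jog '[[[0,0.025,0.0008],0,-0.3],[[0,0.025,0],0,-0.3],[[0,0.015,0],0,-0.3],[[0,0.008,0],0,-0.3],[[0,0,0],0,-0.3],[[0,0,0],0,1],[[0,0,0],0,1],[[0,0,0],0,1],[[0,0,0],0,1],[[0,0,0],0,1],[[0,0,0],0,1]]' 40
python3 - <<'E'
from h import *
d(.4787,-.2115,.127,-24.3)
E
```

```text
t: 6.05
position: [0.4783, -0.2131, 0.1279]
eef_rot: [[0.91, -0.0, 0.414], [-0.414, 0.0, 0.91], [-0.0, -1.0, 0.0]]
wrist_force: [-5.3, 2.9, 14.9]
grip_width: 0.0083
pos [ 0.4783 -0.2131  0.1279] yaw -24.46 delta tool mm [-0.3  0.9  1.6] turn -0.16 F [-5.3  2.9 14.9] w 0.0083 t 6.05 q1,7 [0.26 0.29]
```

```bash
python3 -m jog '[[[0,0,0],5,1],[[0,0,0],6.8,1],[[0,0,0],6.8,1],[[0,0,0],6.8,1],[[0,0,0],6.8,1],[[0,0,0],6.8,1],[[0,0,0],6.8,1],[[0,0,0],6.8,1],[[0,0,0],6,1],[[0,0,0],3,1],[[0,0,0],0,1],[[0,0,0],0,1]]'
python3 - <<'E'
from h import *
d(.4787,-.2115,.127,-84.95); print(robot.sense()["moment"])
E
```

```text
t: 7.05
position: [0.4775, -0.212, 0.1278]
eef_rot: [[0.069, -0.002, 0.998], [-0.998, 0.003, 0.069], [-0.003, -1.0, -0.002]]
wrist_force: [-14.4, 10.1, 23.8]
grip_width: 0.0078
pos [ 0.4775 -0.212   0.1278] yaw -86.03 delta tool mm [-0.4  0.8  1.3] turn -1.08 F [-14.4  10.1  23.8] w 0.0078 t 7.05 q1,7 [ 0.13 -0.39]
[2.017994   2.93705281 0.36387265]
```

```bash
python3 -m jog '[[[0,0,0],0,-0.3],[[0,0,0],0,-0.3],[[0,0,0],0,-0.3],[[0,0,0],0,-0.3],[[0,-0.02,0],0,-0.3],[[0,-0.03,0],0,-0.3],[[0,-0.03,0],0,-0.3],[[0,-0.03,0],0,-0.3],[[0,-0.03,0],0,-0.3],[[0,-0.03,0],0,-1],[[0,0,0],0,-1]]'
python3 - <<'E'
from h import *
d(.5197,.2989,.30,70.7); f=grab("wrist","e1"); np.savez("w3.npz",**f)
E
```

```text
t: 7.97
position: [0.4793, -0.2141, 0.3016]
eef_rot: [[0.068, 0.006, 0.998], [-0.998, -0.003, 0.069], [0.003, -1.0, 0.005]]
wrist_force: [0.9, -1.5, -0.3]
grip_width: 0.0776
pos [ 0.4793 -0.2141  0.3016] yaw -86.07 delta tool mm [-5.09e+02  4.00e-01  7.55e+01] turn -156.77 F [ 0.9 -1.5 -0.3] w 0.0776 t 7.9667 q1,7 [ 0.   -0.58]
```

View pics/e1.png

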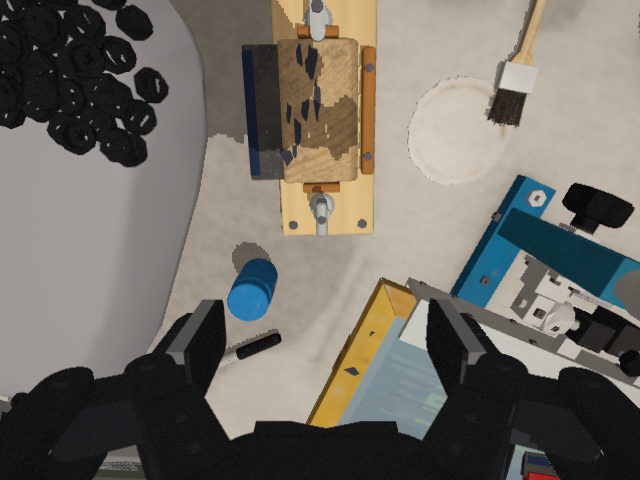

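Run:
```python
from h import *
f=dict(np.load("top0.npz"))
v,u=np.mgrid[150:360,160:380]; P=depth(f,np.c_[u.ravel(),v.ravel()])
print("cols y:",[round(y,3) for y in np.arange(.14,.40,.02)])
for x in np.arange(.30,.72,.03):
    row=[]
    for y in np.arange(.14,.40,.02):
        k=(abs(P[:,0]-x)<.006)&(abs(P[:,1]-y)<.006); row.append(int(1000*np.median(P[k,2])) if k.any() else None)
    print(round(x,2),row)
g=dict(np.load("w3.npz"))
```

```text
cols y: [np.float64(0.14), np.float64(0.16), np.float64(0.18), np.float64(0.2), np.float64(0.22), np.float64(0.24), np.float64(0.26), np.float64(0.28), np.float64(0.3), np.float64(0.32), np.float64(0.34), np.float64(0.36), np.float64(0.38)]
0.3 [63, 56, 48, 39, 26, -1, -6, None, None, None, None, None, None]
0.33 [70, 70, 69, 64, 52, 30, 0, 0, -1, 0, 0, -1, None]
0.36 [70, 68, 70, 70, 64, 45, 16, -1, 0, 0, 0, 0, 0]
0.39 [70, 68, 69, 70, 66, 48, 20, 0, -3, -1, -1, 1, 0]
0.42 [69, 72, 71, 68, 67, 44, 17, 0, -1, 1, 0, 0, 0]
0.45 [67, 67, 69, 71, 66, 39, 0, -2, -1, 0, 3, 0, 0]
0.48 [70, 71, 69, 69, 59, 26, -1, 0, 3, 6, 0, 0, 2]
0.51 [68, 69, 69, 68, 46, 2, 0, 0, 19, 2, -1, -1, 3]
0.54 [71, 68, 69, 62, 36, 0, -4, 3, 32, 0, -2, 0, 2]
0.57 [73, 71, 70, 52, 25, 0, 0, 3, 3, -2, 0, -1, 0]
0.6 [71, 82, 75, 36, -2, 1, 2, 0, -3, -1, -1, -2, 0]
0.63 [84, 72, 40, 5, -1, 0, 0, 0, 0, 0, -2, 0, 0]
0.66 [47, 29, 20, None, None, None, -11, 0, 0, 0, -1, -3, 1]
0.69 [18, None, None, None, None, None, None, None, None, None, None, None, -4]
```

```bash
python3 -m jog '[[[0,0,0],-7,-1],[[0,0,0],-7,-1],[[0,0,0],-7,-1],[[0,0,0],-7,-1],[[0,0,0],-7,-1],[[0,0,0],-7,-1],[[0,0,0],-7,-1],[[0,0,0],-7,-1],[[0,0,0],-7,-1],[[0,0,0],-7,-1],[[0,0,0],-7,-1],[[0,0,0],-7,-1],[[0,0,0],-7,-1],[[0,0,0],-7,-1],[[0,0,0],-7,-1],[[0,0,0],-7,-1],[[0,0,0],-7,-1],[[0,0,0],-7,-1],[[0,0,0],-7,-1],[[0,0,0],-7,-1]]'
python3 -m jog '[[[0,0,0],-7,-1],[[0,0,0],-7,-1],[[0,0,0],-2.8,-1],[[0,0,0],0,-1]]'
python3 - <<'E'
from h import *
d(.5197,.2989,.30,70.7)
E
```

```text
t: 9.68
position: [0.4785, -0.213, 0.2963]
eef_rot: [[0.584, -0.001, -0.812], [0.812, 0.001, 0.584], [0.0, -1.0, 0.001]]
wrist_force: [-0.2, 0.6, -0.2]
grip_width: 0.0852
t: 10.02
position: [0.4784, -0.2132, 0.2963]
eef_rot: [[0.328, -0.001, -0.945], [0.945, 0.001, 0.328], [0.001, -1.0, 0.001]]
wrist_force: [-0.2, -0.7, 0.0]
grip_width: 0.0852
pos [ 0.4784 -0.2132  0.2963] yaw 70.88 delta tool mm [497.4  -3.2 128.7] turn 0.18 F [-0.2 -0.7  0. ] w 0.0852 t 10.0167 q1,7 [0.44 1.47]
```

```bash
python3 -m jog '[[[0.031,0,0.008],0,0],[[0.031,0,0.008],0,0],[[0.031,0,0.008],0,0],[[0.031,0,0.008],0,0],[[0.031,0,0.008],0,0],[[0.031,0,0.008],0,0],[[0.031,0,0.008],0,0],[[0.031,0,0.008],0,0],[[0.031,0,0.008],0,0],[[0.031,0,0.008],0,0],[[0.031,0,0.008],0,0],[[0.031,0,0.008],0,0],[[0.031,0,0.008],0,0],[[0.031,0,0.008],0,0],[[0.031,0,0.008],0,0],[[0.0324,0,0.0087],0,0],[[0,0.03,0],0,0],[[0,0.03,0],0,0],[[0,0.03,0],0,0],[[0,0.02,0],0,0]]'
python3 -m jog '[[[0,0,0],0,0],[[0,0,0],0,0]]'
python3 - <<'E'
from h import *
d(.5197,.2989,.084,70.72)
f=grab("wrist","f1")
E
```

```text
t: 11.68
position: [0.5203, 0.2986, 0.1838]
eef_rot: [[0.332, -0.003, -0.943], [0.943, -0.001, 0.332], [-0.002, -1.0, 0.002]]
wrist_force: [0.4, 0.2, -0.4]
grip_width: 0.0427
t: 11.85
position: [0.5209, 0.2988, 0.1865]
eef_rot: [[0.331, -0.001, -0.944], [0.944, -0.001, 0.331], [-0.001, -1.0, 0.001]]
wrist_force: [0.9, 0.5, 1.3]
grip_width: 0.0431
pos [0.5209 0.2988 0.1865] yaw 70.66 delta tool mm [ -0.2 102.5   1.1] turn -0.06 F [0.9 0.5 1.3] w 0.0431 t 11.85 q1,7 [-0.55  0.6 ]
```

View pics/f1.png

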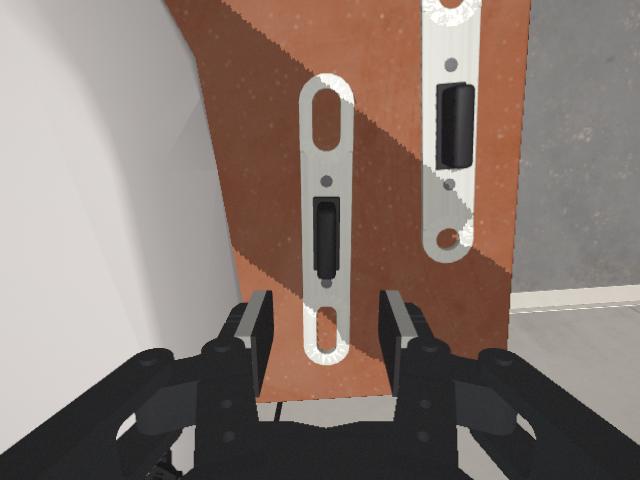

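```bash
python3 -m jog '[[[0,0.03,0.001],0,0],[[0,0.03,0],0,0],[[0,0.025,0],0,0],[[0,0.012,0],0,0],[[0,0.0055,0],0,0],[[0,0,0],0,0],[[0,0,0],0,1],[[0,0,0],0,1],[[0,0,0],0,1],[[0,0,0],0,1],[[0,0,0],0,1]]' 35
python3 - <<'E'
from h import *
d(.5197,.2989,.084,70.72)
E
```

```text
t: 12.82
position: [0.5208, 0.2995, 0.0859]
eef_rot: [[0.33, 0.002, -0.944], [0.944, 0.001, 0.33], [0.002, -1.0, -0.001]]
wrist_force: [-0.3, -1.1, 9.9]
grip_width: 0.0116
pos [0.5208 0.2995 0.0859] yaw 70.73 delta tool mm [-0.9  1.9  0.8] turn 0.01 F [-0.3 -1.1  9.9] w 0.0116 t 12.8167 q1,7 [-0.55  0.59]
```

```bash
python3 -m jog '[[[0,-0.01,0],0,1],[[0,-0.03,0],0,1],[[0,-0.03,0],0,1],[[0,-0.03,0],0,1],[[0,-0.02,0],0,1],[[-0.0106,0,0.0302],0,1],[[-0.0106,0,0.0302],0,1],[[-0.0106,0,0.0302],0,1],[[-0.0106,0,0.0302],0,1],[[-0.0106,0,0.0302],0,1],[[0,0,0],6.8,1],[[0,0,0],6.8,1],[[0,0,0],6.8,1],[[0,0,0],6.8,1],[[0,0,0],6.8,1],[[0,0,0],6.8,1],[[0,0,0],6.8,1],[[0,0,0],0,1]]'
python3 - <<'E'
from h import *
d(.36,.3,.084+.07,23)
f=grab("wrist","g1");f=grab("side"); crop(f,200,140,420,300,3.5,"g2")
E
```

```text
t: 14.32
position: [0.3601, 0.2992, 0.2053]
eef_rot: [[0.922, 0.001, -0.388], [0.388, 0.001, 0.922], [0.001, -1.0, 0.001]]
wrist_force: [-0.4, -0.1, -1.2]
grip_width: 0.0114
pos [0.3601 0.2992 0.2053] yaw 22.81 delta tool mm [ 0.2 51.3  0.7] turn -0.19 F [-0.4 -0.1 -1.2] w 0.0114 t 14.3167 q1,7 [-0.87 -0.06]
```

View pics/g1.png

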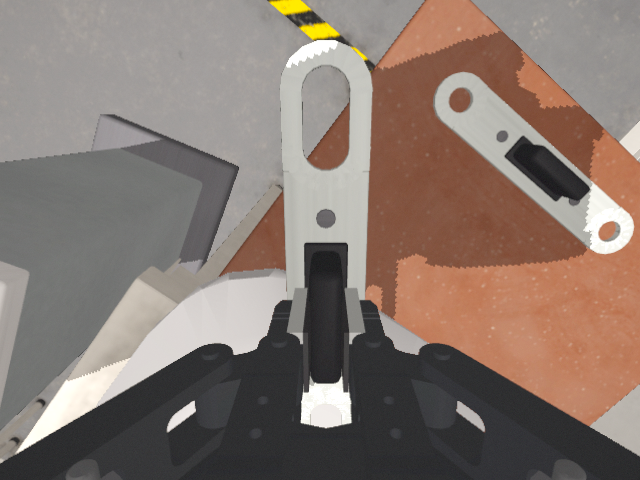

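View pics/g2.png

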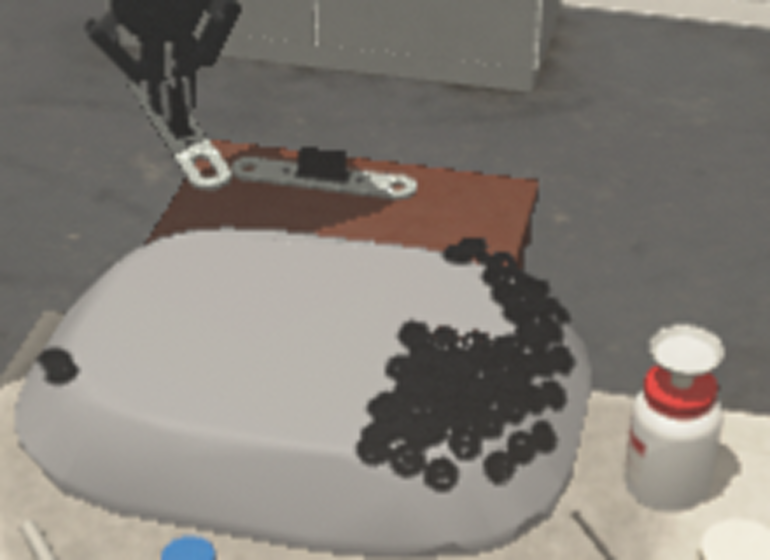

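```bash
cat > plan.py <<'E'
import numpy as np
from scipy import ndimage
# obstacle sdf on points
rects=[(-97,-51,51.5,56.5),(-79,-69,0,52),(-77,-45,0,43),(45,77,0,43),(-56,56,0,42),(67,95,52,75),(76,86,0,52),(-111,111,0,15)]
def dist(P):
    out=np.full(len(P),1e9)
    for a,b,c,e in rects:
        dx=np.maximum(np.maximum(a-P[:,0],P[:,0]-b),0);dz=np.maximum(np.maximum(c-P[:,1],P[:,1]-e),0)
        out=np.minimum(out,np.hypot(dx,dz))
    return out
def bar():
    L=[]
    for a,b in((-101,-93),(-55,54),(94,102)):
        for w in (0,2.5,5): L+= [(u,w) for u in np.arange(a,b+.1,1)]
    return np.array(L,float)
def test(th,xs,zs):
    B=bar();t=np.radians(th);R=np.array([[np.cos(t),-np.sin(t)],[np.sin(t),np.cos(t)]])
    Q=B@R.T   # pose (x,z)= underside centre of the bar
    return np.array([[dist(Q+[x,z]).min() for z in zs] for x in xs])
if __name__=="__main__":
    xs=np.arange(-25,25,1.);zs=np.arange(44,150,1.)
    for th in (12,14,16,18,20,22,25,28,32):
        C=test(th,xs,zs); best=None
        t=np.radians(th)
        for m in (.5,1,1.5,2,2.5,3,4):
            lab,n=ndimage.label(C>m); start=lab[0,-1]
            if not start: continue
            ok=[]
            for i,x in enumerate(xs):
                for j,z in enumerate(zs):
                    if lab[i,j]==start:
                        lx=x-93*np.cos(t)-5*np.sin(t);lz=z-93*np.sin(t)+5*np.cos(t)
                        if lx>-92 and lz<51.5: ok.append((x,z))
            if ok: best=(m,ok[0],ok[-1],len(ok))
        print(th,best)
E
python3 plan.py
```

```text
12 None
14 None
16 None
18 (0.5, (np.float64(-2.0), np.float64(61.0)), (np.float64(8.0), np.float64(74.0)), 95)
20 (1.5, (np.float64(-2.0), np.float64(77.0)), (np.float64(6.0), np.float64(77.0)), 52)
22 (1.5, (np.float64(-3.0), np.float64(79.0)), (np.float64(5.0), np.float64(80.0)), 53)
25 (3, (np.float64(-5.0), np.float64(83.0)), (np.float64(2.0), np.float64(83.0)), 12)
28 (3, (np.float64(-7.0), np.float64(86.0)), (np.float64(0.0), np.float64(87.0)), 18)
32 (4, (np.float64(-10.0), np.float64(90.0)), (np.float64(-5.0), np.float64(92.0)), 18)
```

Run:
```python
from h import *
f=grab("wrist")
for p in [(240,90),(200,90),(180,180),(240,40),(150,260),(100,380),(250,200)]: print(p,depth(f,[p]).round(3))
for p in [(326,50),(326,185),(300,240),(293,120)]: print(p,depth(f,[p]).round(4))
```

```text
(240, 90) [[ 0.099  0.349 -0.779]]
(200, 90) [[ 0.006  0.308 -0.776]]
(180, 180) [[ 0.079  0.118 -0.597]]
(240, 40) [[ 0.061  0.458 -0.776]]
(150, 260) [[ 0.11  -0.024 -0.462]]
(100, 380) [[0.24  0.101 0.001]]
(250, 200) [[ 0.221  0.09  -0.78 ]]
(326, 50) [[0.3209 0.3889 0.1245]]
(326, 185) [[0.3401 0.3446 0.1254]]
(300, 240) [[0.3395 0.319  0.1232]]
(293, 120) [[0.319  0.362  0.1236]]
```

```bash
python3 -m jog '[[[-0.0185,0,0.0078],0,1],[[-0.0185,0,0.0078],0,1],[[0,0.02,0],0,1],[[0,0.02,0],0,1],[[0,0.01,0],0,1],[[0,0.008,0],0,1],[[0,0.008,0],0,1],[[0,0.008,0],0,1],[[0,0.006,0],0,1],[[0,0,0],0,1],[[0,0,0],0,1]]' 30
python3 - <<'E'
from h import *
d(.32,.3,.084+.04,23)
f=grab("wrist","i1");print(depth(f,[(326,40),(326,60),(300,200),(350,200),(326,215),(300,240)]).round(4))
E
```

```text
t: 15.38
position: [0.3201, 0.2985, 0.1244]
eef_rot: [[0.92, -0.0, -0.393], [0.393, -0.0, 0.92], [-0.0, -1.0, -0.0]]
wrist_force: [1.3, 0.8, -0.8]
grip_width: 0.0114
pos [0.3201 0.2985 0.1244] yaw 23.14 delta tool mm [0.5 0.4 1.4] turn 0.14 F [ 1.3  0.8 -0.8] w 0.0114 t 15.3833 q1,7 [-0.86 -0.06]
[[ 0.2212  0.5285 -0.7797]
 [ 0.2378  0.4898 -0.778 ]
 [ 0.2933  0.3313  0.0296]
 [ 0.3135  0.3397  0.0285]
 [ 0.3062  0.3301  0.0319]
 [ 0.2999  0.316   0.0348]]
```

View pics/i1.png

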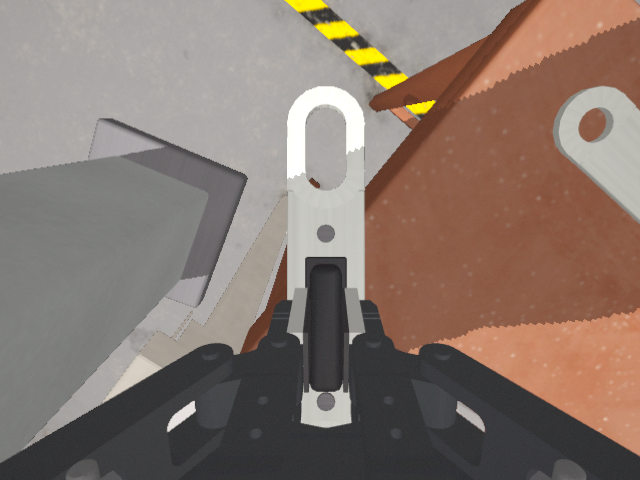

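```bash
cat >> h.py <<'E'
def tilt(f,uvs):
    P=depth(f,uvs); s=robot.sense(); T=np.array(s["eef_rot"]); Q=(P-s["position"])@T*1000
    print(Q.round(1).tolist()); ok=abs(Q[:,1]-70)<90; a=np.polyfit(Q[ok,2],Q[ok,1],1); print("tilt",np.degrees(np.arctan(a[0])),"face y at z=0",a[1])
E
python3 - <<'E'
from h import *
f=grab("wrist"); tilt(f,[(297,u) for u in range(130,280,12)]+[(356,u) for u in range(130,280,12)])
E
```

```text
[[-13.2, 105.0, 69.8], [-13.1, 102.6, 64.8], [-13.2, 102.1, 59.7], [-13.0, 98.4, 54.9], [-13.1, 98.3, 49.7], [-13.1, 96.7, 44.7], [-13.1, 94.9, 39.7], [-13.1, 93.0, 34.8], [-13.0, 91.2, 29.9], [-13.0, 89.8, 24.8], [-13.0, 88.3, 19.8], [-13.0, 86.5, 14.9], [-13.0, 84.7, 10.0], [12.7, 104.4, 69.9], [12.8, 103.8, 64.8], [12.7, 101.3, 59.8], [12.8, 100.0, 54.8], [12.8, 99.2, 49.6], [12.8, 97.3, 44.6], [12.8, 95.5, 39.6], [12.7, 93.1, 34.8], [12.7, 91.5, 29.8], [12.7, 89.4, 25.0], [12.6, 87.6, 20.1], [12.7, 86.6, 14.9], [12.7, 85.1, 9.9]]
tilt 18.55224771672106 face y at z=0 81.5001424130729
```

```bash
python3 -m jog '[[[0,0.007,0],0,1],[[0,0.006,0],0,1],[[0,0,0],0,1],[[0,0,0],0,1]]'
python3 - <<'E'
from h import *
f=grab("wrist"); tilt(f,[(297,u) for u in range(160,280,12)]+[(356,u) for u in range(160,280,12)]); print(robot.sense()["wrist_force"])
E
```

```text
t: 15.82
position: [0.32, 0.2987, 0.111]
eef_rot: [[0.92, -0.0, -0.393], [0.393, -0.0, 0.92], [-0.001, -1.0, -0.0]]
wrist_force: [0.3, -0.2, -0.6]
grip_width: 0.0109
[[-13.8, 110.2, 56.4], [-13.8, 108.3, 51.1], [-13.6, 104.7, 46.1], [-13.6, 102.3, 41.0], [-13.6, 101.1, 35.7], [-13.5, 98.8, 30.7], [-13.3, 94.4, 26.3], [-13.3, 93.2, 21.0], [-13.2, 90.6, 16.3], [-13.2, 89.0, 11.2], [13.5, 110.5, 56.4], [13.4, 107.8, 51.2], [13.5, 106.4, 45.9], [13.2, 102.0, 41.1], [13.2, 100.5, 35.9], [13.2, 98.0, 30.9], [13.2, 96.6, 25.7], [13.1, 93.9, 20.8], [12.9, 90.3, 16.4], [12.8, 87.6, 11.8]]
tilt 26.12306376097001 face y at z=0 82.83777331580767
[ 0.80827812 -0.39652629 -1.2418129 ]
```

```bash
python3 -m jog '[[[0,0.003,0],0,1],[[0,0,0],0,1],[[0,-0.02,0],0,1],[[0,-0.03,0],0,1],[[0,-0.03,0],0,1],[[0,-0.03,0],0,1],[[0,-0.03,0],0,1],[[0,-0.03,0],0,1],[[0,-0.02,0],0,1]]'
python3 -m jog '[[[0,0,0],6,1],[[0,0,0],6,1],[[0,0,0],6,1],[[0,0,0],6,1],[[0,0,0],6,1],[[0,0,0],6,1],[[0,0,0],6,1],[[0,0,0],6,1],[[0,0,0],6,1],[[0,0,0],6,1],[[0,0,0],6,1],[[0,0,0],6,1],[[0,0,0],6,1],[[0,0,0],6,1],[[0,0,0],6,1],[[0,0,0],6,1],[[0,0,0],6,1],[[0,0,0],6,1],[[0,0,0],0,1]]'
python3 - <<'E'
from h import *
d(.56,-.2,.3,-84.95)
f=grab("wrist","j1")
g=dict(np.load("w3.npz")); crop(g,270,0,380,240,3.3,"j2")
E
```

```text
t: 16.62
position: [0.32, 0.2986, 0.3009]
eef_rot: [[0.92, 0.001, -0.393], [0.393, 0.001, 0.92], [0.002, -1.0, 0.001]]
wrist_force: [0.7, -0.1, -2.0]
grip_width: 0.0111
t: 18.2
position: [0.3198, 0.2988, 0.2981]
eef_rot: [[0.084, -0.0, 0.996], [-0.996, -0.001, 0.084], [0.001, -1.0, -0.0]]
wrist_force: [-0.5, 0.3, -1.7]
grip_width: 0.0111
pos [0.3198 0.2988 0.2981] yaw -85.15 delta tool mm [517.3  -1.6 197.2] turn -0.2 F [-0.5  0.3 -1.7] w 0.0111 t 18.2 q1,7 [-1.31 -1.49]
```

View pics/j1.png

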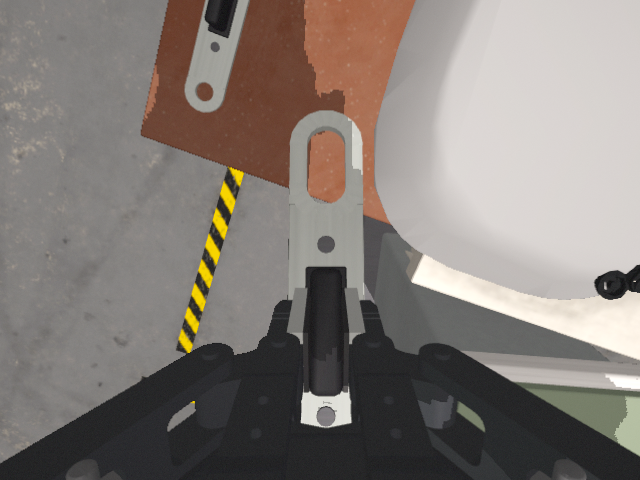

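View pics/j2.png

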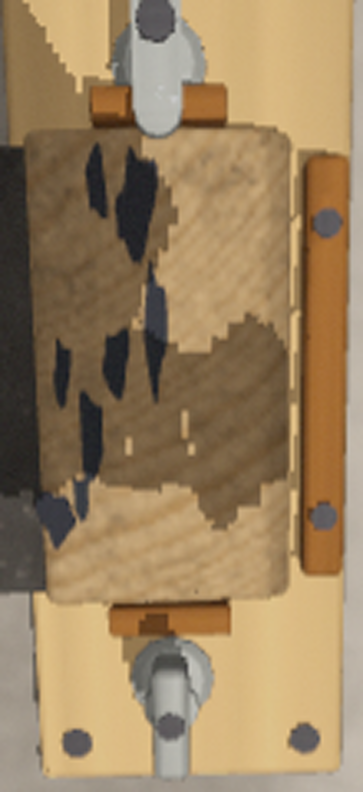

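Run:
```python
from h import *
g=dict(np.load("w3.npz"))
a=ray(g,[(317,6)],.0565)[0]; b=ray(g,[(321.8,220)],.075)[0]; print(a,b,np.linalg.norm((a-b)[:2]),np.degrees(np.arctan2(*(b-a)[1::-1])))
f=grab("wrist"); tilt(f,[(297,u) for u in range(160,280,12)]+[(356,u) for u in range(160,280,12)])
# eye hole edges: outline extent rows at col 326
img=f["img"]; print([tuple(img[r,326]) for r in range(104,136,2)]); print([tuple(img[r,326]) for r in range(190,214,2)])
```

```text
[ 0.63265363 -0.19826481  0.0565    ] [ 0.47794112 -0.21213395  0.075     ] 0.15533291635872437 -174.8774374916197
[[-13.2, 111.4, 55.5], [-13.2, 109.6, 50.2], [-13.1, 106.5, 45.1], [-13.0, 103.5, 40.0], [-12.9, 100.8, 35.0], [-12.8, 98.0, 30.1], [-12.8, 95.5, 25.2], [-12.8, 94.5, 19.8], [-12.7, 91.5, 15.2], [-12.7, 89.5, 10.2], [14.4, 112.2, 55.4], [14.3, 109.1, 50.2], [14.1, 106.1, 45.1], [14.1, 104.0, 39.9], [14.0, 101.2, 34.9], [13.8, 97.4, 30.2], [13.9, 97.0, 24.7], [13.7, 93.7, 20.0], [13.6, 91.3, 15.2], [13.6, 89.0, 10.4]]
tilt 26.65611989470023 face y at z=0 83.71304713566647
[(np.uint8(108), np.uint8(69), np.uint8(53)), (np.uint8(107), np.uint8(71), np.uint8(54)), (np.uint8(107), np.uint8(69), np.uint8(55)), (np.uint8(133), np.uint8(120), np.uint8(111)), (np.uint8(155), np.uint8(154), np.uint8(148)), (np.uint8(155), np.uint8(154), np.uint8(148)), (np.uint8(155), np.uint8(154), np.uint8(148)), (np.uint8(154), np.uint8(153), np.uint8(147)), (np.uint8(152), np.uint8(153), np.uint8(146)), (np.uint8(156), np.uint8(155), np.uint8(148)), (np.uint8(154), np.uint8(154), np.uint8(148)), (np.uint8(133), np.uint8(132), np.uint8(125)), (np.uint8(120), np.uint8(119), np.uint8(114)), (np.uint8(137), np.uint8(118), np.uint8(107)), (np.uint8(169), np.uint8(112), np.uint8(87)), (np.uint8(171), np.uint8(114), np.uint8(87))]
[(np.uint8(170), np.uint8(114), np.uint8(86)), (np.uint8(167), np.uint8(105), np.uint8(76)), (np.uint8(167), np.uint8(104), np.uint8(74)), (np.uint8(169), np.uint8(106), np.uint8(79)), (np.uint8(168), np.uint8(108), np.uint8(76)), (np.uint8(158), np.uint8(96), np.uint8(65)), (np.uint8(140), np.uint8(135), np.uint8(133)), (np.uint8(157), np.uint8(157), np.uint8(150)), (np.uint8(154), np.uint8(155), np.uint8(149)), (np.uint8(157), np.uint8(156), np.uint8(150)), (np.uint8(157), np.uint8(157), np.uint8(150)), (np.uint8(158), np.uint8(158), np.uint8(151))]
```

```bash
cat > barpose.py <<'E'
from h import *
def inplane(f,uv,a,th):
    s=robot.sense(); T=np.array(s["eef_rot"]); uv=np.array(uv,float).reshape(-1,1,2)
    n=cv2.undistortPoints(uv,f["K"],f["dist"]).reshape(-1,2)
    dd=np.c_[n,np.ones(len(n))]@f["R"]@T*1; c=((-f["R"].T@f["t"])-s["position"])@T*1000
    N=np.array([0,1,-np.tan(np.radians(th))]); k=(a-c@N)/(dd@N); return c+dd*k[:,None]
E
python3 - <<'E'
from barpose import *
f=grab("wrist"); Q=inplane(f,[(326,110),(326,126),(326,201.5),(326,243)],83.7,26.66); print(Q.round(1)); t=np.radians(26.66)
for q,u in zip(Q,(-101,-93,-55,None)):
    s=np.hypot(q[2],q[1]-83.7); print("along from z=0:",s, "centre offset", None if u is None else -u-s)
E
```

```text
[[  0.2 122.8  77.9]
 [  0.2 119.1  70.6]
 [  0.2 102.6  37.6]
 [  0.2  94.   20.4]]
along from z=0: 87.13765623568449 centre offset 13.862343764315511
along from z=0: 78.98584141787738 centre offset 14.014158582122619
along from z=0: 42.08898314619433 centre offset 12.91101685380567
along from z=0: 22.863685723970324 centre offset None
```

```bash
python3 -m jog '[[[0.0307,0,0.0133],0,1],[[0.0307,0,0.0133],0,1],[[0.0307,0,0.0133],0,1],[[0.0307,0,0.0133],0,1],[[0.0307,0,0.0133],0,1],[[0.0307,0,0.0133],0,1],[[0.0307,0,0.0133],0,1],[[0.0307,0,0.0133],0,1],[[0.0307,0,0.0133],0,1],[[0.0307,0,0.0133],0,1],[[0.0307,0,0.0133],0,1],[[0.0307,0,0.0133],0,1],[[0.0307,0,0.0133],0,1],[[0.0307,0,0.0133],0,1],[[0.0307,0,0.0133],0,1],[[0.0307,0,0.0133],0,1],[[0.0307,0,0.0133],-0.25,1],[[0,0,0],0,1],[[0,0,0],0,1]]'
python3 - <<'E'
from h import *
d(.5888,-.2020,.2173,-84.9)
f=grab("wrist","k1"); np.savez("w4.npz",**f); tilt(f,[(297,u) for u in range(160,280,12)]+[(356,u) for u in range(160,280,12)])
E
```

```text
t: 19.93
position: [0.5917, -0.2025, 0.298]
eef_rot: [[0.094, -0.0, 0.996], [-0.996, -0.0, 0.094], [0.0, -1.0, -0.0]]
wrist_force: [0.8, 0.7, -1.1]
grip_width: 0.0111
pos [ 0.5917 -0.2025  0.298 ] yaw -84.6 delta tool mm [-0.8 80.7 -2.8] turn 0.3 F [ 0.8  0.7 -1.1] w 0.0111 t 19.9333 q1,7 [-0.01 -0.73]
[[-11.8, 112.3, 55.3], [-11.7, 109.6, 50.1], [-11.6, 107.1, 44.9], [-11.6, 104.9, 39.7], [-11.5, 102.2, 34.6], [-11.4, 98.6, 29.8], [-11.4, 96.5, 24.8], [-11.3, 94.2, 19.8], [-11.2, 91.6, 15.1], [-11.2, 89.2, 10.2], [15.8, 112.3, 55.3], [15.7, 109.3, 50.1], [15.6, 106.7, 44.9], [15.6, 105.2, 39.6], [15.4, 101.2, 34.8], [15.3, 98.4, 29.9], [15.4, 97.3, 24.6], [15.2, 93.8, 19.9], [15.1, 90.7, 15.3], [15.0, 89.1, 10.3]]
tilt 27.46067726855734 face y at z=0 83.64582248313933
```

View pics/k1.png

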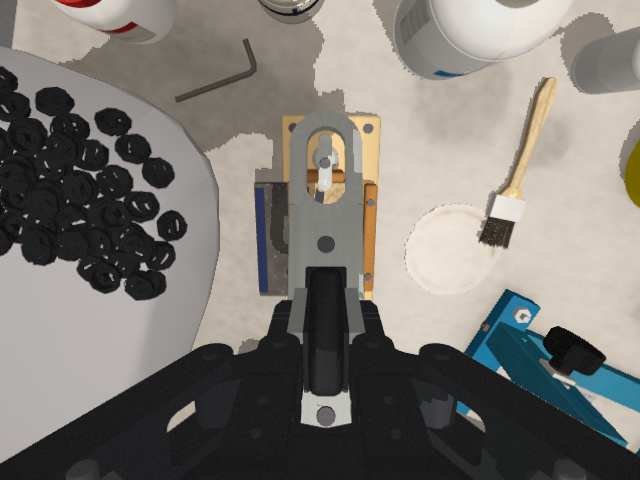

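Run:
```python
from h import *
f=dict(np.load("w4.npz")); crop(f,275,100,385,300,3,"k2")
s=robot.sense(); T=np.array(s["eef_rot"])
p=ray(f,[(325,162)],.0565)[0]; print(p,((p-s["position"])@T*1000).round(1))
# where should the board x axis run in the tool frame
o=np.array([.5595,-.2046,0]);b=np.array([-.9961,-.0883,0])
for n,x in(("stud",-74),("W",-29.4),("wing",81)): print(n,((o+b*x/1000-s["position"])@T*1000).round(1))
```

```text
[ 0.63306574 -0.19845316  0.0565    ] [  1.4 241.6  41.5]
stud [  1.1 298.1  41.7]
W [  0.7 298.1  -2.9]
wing [   0.   298.2 -113.3]
```

View pics/k2.png

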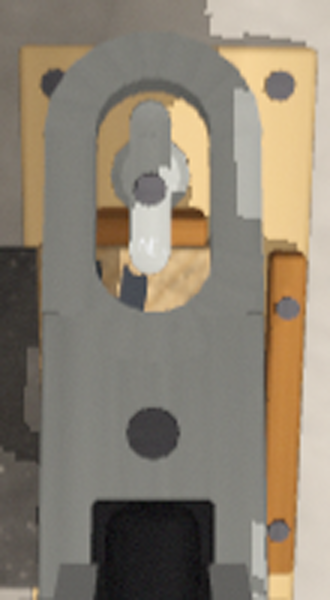

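```bash
python3 -m jog '[[[0.0009,0.02,-0.0029],0.3,1],[[0,0.03,0],0,1],[[0,0.03,0],0,1],[[0,0.02,0],0,1],[[0,0.01,0],0,1],[[0,0,0],0,1],[[0,0,0],0,1]]'
python3 - <<'E'
from h import *
d(.5888,-.2020,.1673,-84.9)
f=grab("wrist"); np.savez("w5.npz",**f);crop(f,275,60,385,300,2.5,"l1"); tilt(f,[(297,u) for u in range(160,280,12)]+[(356,u) for u in range(160,280,12)])
f=grab("side"); crop(f,240,250,400,370,5,"l2")
E
```

```text
t: 20.57
position: [0.5894, -0.2016, 0.1894]
eef_rot: [[0.09, 0.001, 0.996], [-0.996, -0.0, 0.09], [0.0, -1.0, 0.001]]
wrist_force: [0.7, 0.1, -1.3]
grip_width: 0.0111
pos [ 0.5894 -0.2016  0.1894] yaw -84.84 delta tool mm [ 0.3 22.1 -0.6] turn 0.06 F [ 0.7  0.1 -1.3] w 0.0111 t 20.5667 q1,7 [ 0.01 -0.65]
[[-13.6, 112.1, 55.3], [-13.5, 108.6, 50.2], [-13.5, 107.2, 44.8], [-13.4, 104.9, 39.6], [-13.2, 100.5, 35.0], [-13.3, 99.7, 29.6], [-13.2, 97.0, 24.7], [-13.1, 94.4, 19.8], [-13.1, 92.5, 14.8], [-13.0, 89.4, 10.2], [13.9, 112.5, 55.3], [14.0, 111.0, 49.9], [13.8, 107.6, 44.8], [13.7, 104.4, 39.8], [13.5, 100.5, 35.0], [13.5, 98.7, 29.8], [13.5, 97.7, 24.5], [13.4, 94.2, 19.9], [13.4, 92.5, 14.8], [13.2, 88.6, 10.5]]
tilt 26.885387777474197 face y at z=0 84.26409405745014
```

View pics/l1.png

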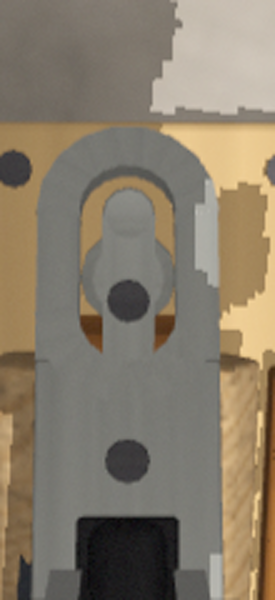

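View pics/l2.png

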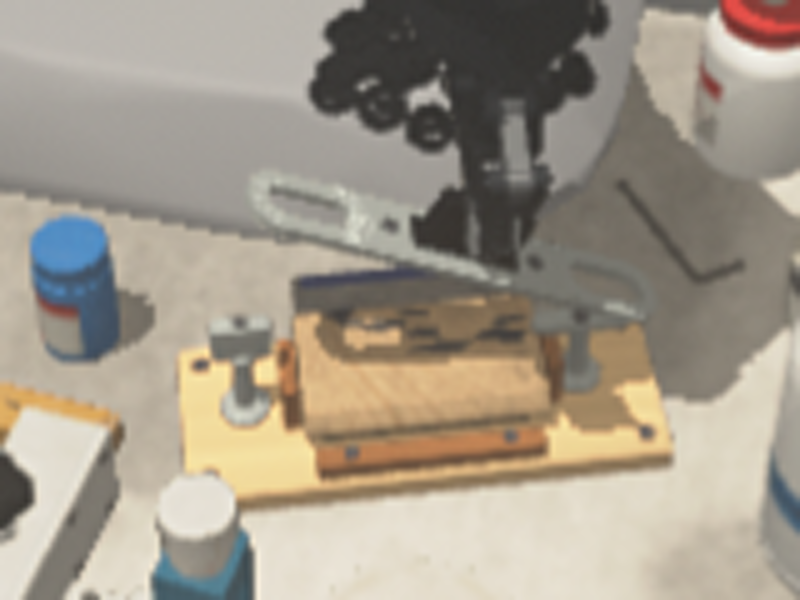

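```bash
python3 -m jog '[[[0.0002,0.011,0],0,1],[[0,0.011,0],0,1],[[0,0,0],0,1],[[0,0,0],0,1]]'
python3 - <<'E'
from h import *
d(.5888,-.2020,.1673,-84.9)
f=grab("wrist"); np.savez("w6.npz",**f);crop(f,275,60,385,300,2.5,"m1"); tilt(f,[(297,u) for u in range(160,280,12)]+[(356,u) for u in range(160,280,12)])
f=grab("side"); crop(f,300,270,400,345,8,"m2")
E
```

```text
t: 21.0
position: [0.589, -0.2021, 0.1658]
eef_rot: [[0.089, -0.001, 0.996], [-0.996, 0.0, 0.089], [-0.0, -1.0, -0.001]]
wrist_force: [0.4, -0.5, -1.0]
grip_width: 0.0114
pos [ 0.589  -0.2021  0.1658] yaw -84.92 delta tool mm [-0.2 -1.5 -0.1] turn -0.02 F [ 0.4 -0.5 -1. ] w 0.0114 t 21.0 q1,7 [ 0.01 -0.63]
[[-13.5, 112.6, 55.3], [-13.4, 108.9, 50.2], [-13.4, 107.9, 44.8], [-13.4, 105.7, 39.5], [-13.2, 102.6, 34.5], [-13.2, 99.9, 29.6], [-13.0, 96.3, 24.9], [-12.9, 94.0, 20.0], [-12.9, 92.2, 14.9], [-12.8, 89.4, 10.3], [14.1, 112.2, 55.3], [14.1, 111.0, 49.9], [14.0, 107.5, 44.8], [13.8, 103.9, 39.9], [13.7, 101.6, 34.8], [13.6, 98.9, 29.8], [13.6, 96.3, 24.9], [13.5, 94.2, 19.9], [13.4, 91.2, 15.3], [13.4, 89.3, 10.3]]
tilt 27.63176076088706 face y at z=0 83.79773140913905
```

View pics/m1.png

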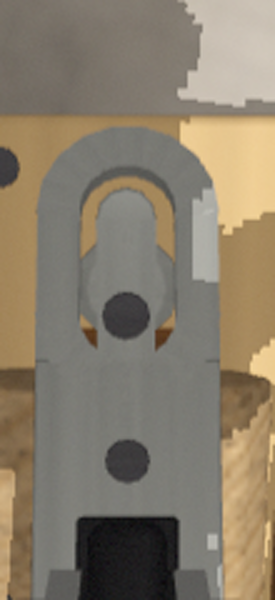

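View pics/m2.png

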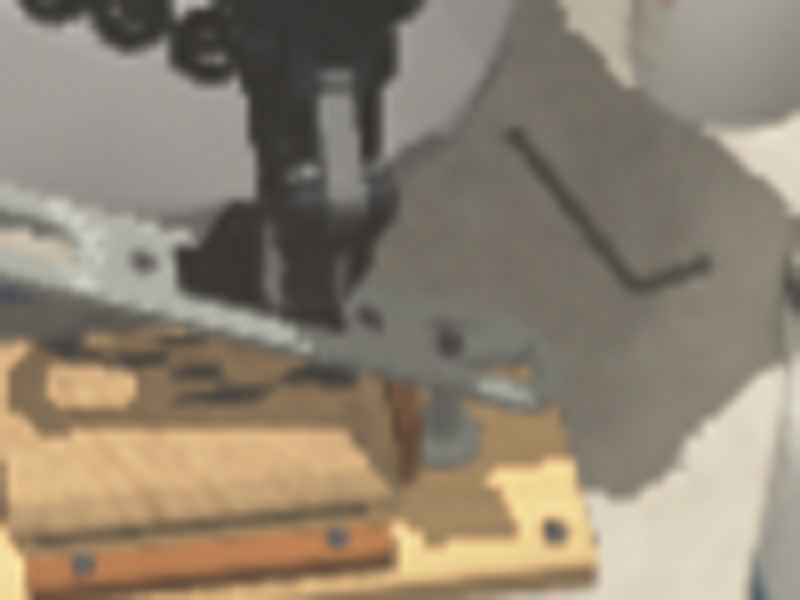

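```bash
python3 -m jog '[[[0,-0.0015,0],0,1],[[0,0,-0.004],0,1],[[0,0,-0.006],0,1],[[0,0,-0.006],0,1],[[0,0,0],0,1],[[0,0,0],0,1]]'
python3 - <<'E'
from h import *
o=np.array([.5595,-.2046]);b=np.array([-.9961,-.0883])
p=o+b*-.0125; d(p[0],p[1],.150,-84.93)
f=grab("wrist"); np.savez("w6.npz",**f);crop(f,275,60,385,300,2.5,"n1"); tilt(f,[(297,u) for u in range(160,280,12)]+[(356,u) for u in range(160,280,12)])
E
```

```text
t: 21.6
position: [0.573, -0.2037, 0.1682]
eef_rot: [[0.088, 0.0, 0.996], [-0.996, 0.0, 0.088], [-0.0, -1.0, 0.0]]
wrist_force: [0.3, 0.2, -0.7]
grip_width: 0.0112
pos [ 0.573  -0.2037  0.1682] yaw -84.94 delta tool mm [-0.3 18.2 -1.1] turn -0.01 F [ 0.3  0.2 -0.7] w 0.0112 t 21.6 q1,7 [ 0.02 -0.6 ]
[[-13.2, 111.8, 55.2], [-13.1, 109.0, 50.0], [-13.1, 106.9, 44.7], [-13.0, 103.2, 39.8], [-13.0, 102.3, 34.4], [-12.9, 99.9, 29.3], [-12.8, 96.3, 24.7], [-12.6, 92.0, 20.3], [-12.7, 92.1, 14.7], [-12.6, 89.2, 10.0], [14.4, 112.4, 55.2], [14.3, 109.0, 50.0], [14.2, 107.0, 44.7], [14.1, 104.1, 39.6], [14.1, 102.1, 34.5], [14.0, 99.7, 29.4], [13.9, 96.5, 24.6], [13.8, 93.9, 19.7], [13.7, 91.4, 14.9], [13.6, 88.5, 10.3]]
tilt 27.178695638049444 face y at z=0 83.77923058150682
```

View pics/n1.png

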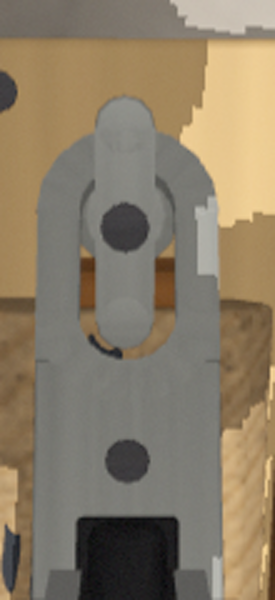

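```bash
python3 -m jog '[[[0,0.006,-0.001],0,1],[[0,0.006,0],0,1],[[0,0.005,0],0,1],[[0,0.002,-0.001],0,1],[[0,0.002,-0.002],0,1],[[0,0.002,-0.0025],0,1],[[0,0,0],0,1]]'
python3 - <<'E'
from h import *
o=np.array([.5595,-.2046]);b=np.array([-.9961,-.0883])
p=o+b*-.0065; d(p[0],p[1],.145,-84.93)
f=grab("wrist"); np.savez("w6.npz",**f);crop(f,275,60,385,300,2.5,"o1"); tilt(f,[(297,u) for u in range(190,280,12)]+[(356,u) for u in range(190,280,12)])
E
```

```text
t: 22.23
position: [0.5666, -0.2042, 0.1445]
eef_rot: [[0.088, 0.0, 0.996], [-0.996, -0.0, 0.088], [0.0, -1.0, 0.0]]
wrist_force: [1.7, -0.7, 2.8]
grip_width: 0.0115
pos [ 0.5666 -0.2042  0.1445] yaw -84.92 delta tool mm [-0.3 -0.5 -0.6] turn 0.01 F [ 1.7 -0.7  2.8] w 0.0115 t 22.2333 q1,7 [ 0.03 -0.56]
[[-12.2, 93.3, 44.5], [-12.2, 92.0, 39.5], [-12.2, 89.9, 34.7], [-12.2, 88.7, 29.7], [-12.2, 87.6, 24.7], [-12.2, 85.6, 19.9], [-12.2, 84.5, 14.9], [-12.2, 82.9, 10.0], [13.0, 92.4, 44.7], [13.1, 91.1, 39.7], [13.1, 89.9, 34.7], [13.2, 89.4, 29.6], [13.1, 87.5, 24.7], [13.2, 86.8, 19.5], [13.0, 83.4, 15.3], [13.2, 83.9, 9.6]]
tilt 15.643413374838783 face y at z=0 80.43801610408393
```

View pics/o1.png

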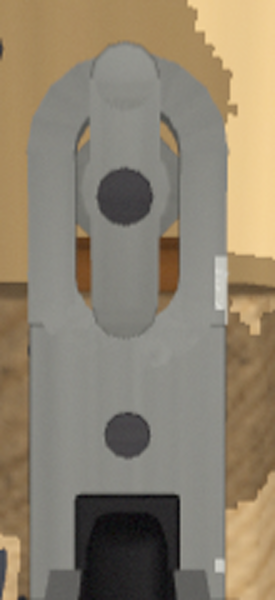

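```bash
python3 -m jog '[[[-0.0003,0.0005,-0.003],0,1],[[0,0.0015,-0.003],0,1],[[0,0.002,-0.002],0,1],[[0,0.002,-0.002],0,1],[[0,0.002,-0.002],0,1],[[0,0,0],0,1]]'
python3 - <<'E'
from h import *
o=np.array([.5595,-.2046]);b=np.array([-.9961,-.0883])
p=o+b*.009; d(p[0],p[1],.129,-84.93)
f=grab("wrist"); crop(f,275,60,385,300,2.5,"p1"); tilt(f,[(297,u) for u in range(190,280,12)]+[(356,u) for u in range(190,280,12)])
f=grab("side"); crop(f,260,270,380,350,6,"p2")
E
```

```text
t: 22.78
position: [0.5543, -0.205, 0.1365]
eef_rot: [[0.088, -0.001, 0.996], [-0.996, 0.0, 0.088], [-0.0, -1.0, -0.001]]
wrist_force: [0.8, 0.1, 2.3]
grip_width: 0.0112
pos [ 0.5543 -0.205   0.1365] yaw -84.93 delta tool mm [ 0.1  7.5 -3.7] turn -0.0 F [0.8 0.1 2.3] w 0.0112 t 22.7833 q1,7 [ 0.04 -0.53]
[[-11.7, 85.9, 45.8], [-11.7, 85.6, 40.8], [-11.8, 85.1, 35.8], [-11.9, 84.3, 30.9], [-11.8, 82.2, 26.3], [-11.9, 81.9, 21.2], [-12.1, 82.6, 15.6], [-12.0, 80.9, 10.8], [12.5, 86.0, 45.7], [12.4, 83.7, 41.2], [12.6, 83.7, 36.2], [12.7, 83.9, 31.0], [12.7, 82.9, 26.1], [12.8, 82.1, 21.1], [12.8, 81.2, 16.1], [12.8, 79.8, 11.3]]
tilt 8.409764774176706 face y at z=0 79.02209969816873
```

View pics/p1.png

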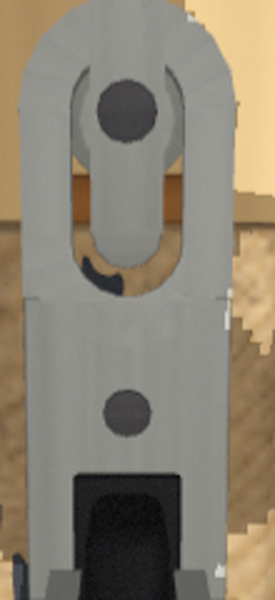

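View pics/p2.png

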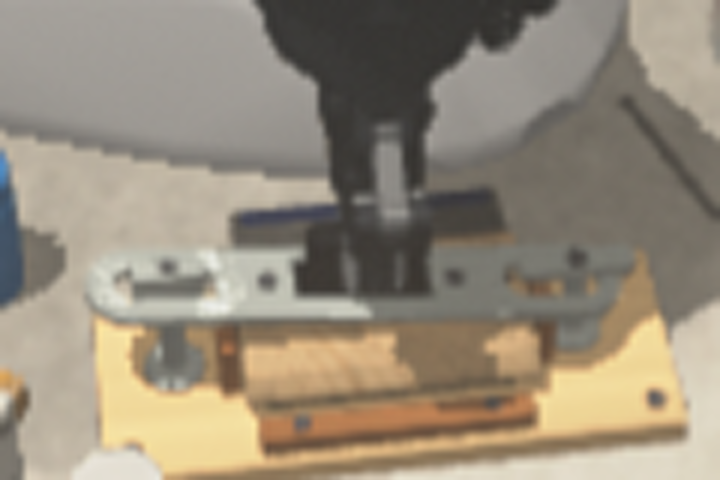

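```bash
python3 -m jog '[[[0,0.002,-0.001],0,1],[[0,0.002,-0.001],0,1],[[0,0.002,0],0,1],[[0,0.0018,0],0,1],[[0,0,0],0,1],[[0,0,0],0,1]]'
python3 - <<'E'
from h import *
o=np.array([.5595,-.2046]);b=np.array([-.9961,-.0883])
p=o+b*.008; d(p[0],p[1],.129,-84.93)
f=grab("wrist"); crop(f,275,20,385,300,2.1,"q1"); tilt(f,[(297,u) for u in range(190,280,12)]+[(356,u) for u in range(190,280,12)])
f=grab("side"); crop(f,260,270,380,350,6,"q2")
E
```

```text
t: 23.38
position: [0.5527, -0.2051, 0.1289]
eef_rot: [[0.089, -0.0, 0.996], [-0.996, -0.0, 0.089], [0.0, -1.0, -0.0]]
wrist_force: [-2.0, -0.7, 0.6]
grip_width: 0.0109
pos [ 0.5527 -0.2051  0.1289] yaw -84.91 delta tool mm [ 0.1 -0.1 -1.2] turn 0.02 F [-2.  -0.7  0.6] w 0.0109 t 23.3833 q1,7 [ 0.04 -0.52]
[[-11.2, 80.3, 46.7], [-11.3, 79.9, 42.0], [-11.4, 79.5, 37.2], [-11.6, 81.2, 31.8], [-11.6, 79.2, 27.2], [-11.8, 80.5, 21.6], [-11.7, 78.4, 17.1], [-12.0, 79.9, 11.2], [12.0, 79.4, 46.9], [12.1, 79.1, 42.2], [12.2, 79.1, 37.3], [12.4, 79.6, 32.2], [12.6, 80.4, 26.9], [12.7, 80.4, 21.7], [12.7, 79.7, 16.7], [12.8, 79.3, 11.4]]
tilt 0.16166769174742476 face y at z=0 79.66107298575457
```

View pics/q1.png

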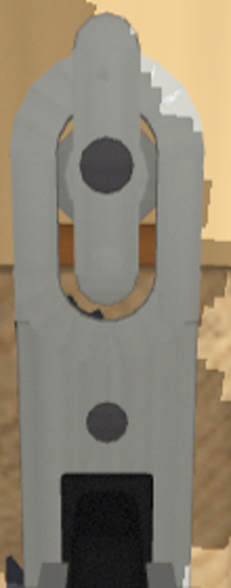

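View pics/q2.png

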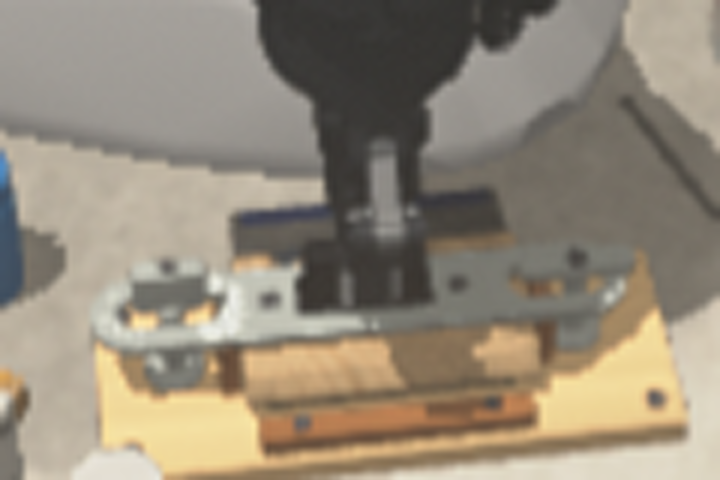

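```bash
python3 -m jog '[[[0,0.0005,0],0,1],[[0,0,0],0,0.5],[[0,0,0],0,0.2],[[0,0,0],0,0],[[0,0,0],0,-0.2],[[0,-0.02,0],0,-0.2],[[0,-0.03,0],0,-0.2],[[0,-0.03,0],0,-0.2],[[0,-0.03,0],0,-0.2],[[0,-0.03,0],0,-0.2],[[0,0,0],0,-0.2]]' 20
python3 - <<'E'
from h import *
d(.4785,-.2118,.2,-84.93)
f=grab("wrist","r1"); np.savez("w7.npz",**f)
f=grab("side"); crop(f,260,270,380,350,6,"r2"); f=grab("top"); crop(f,360,180,430,280,5.5,"r3")
E
```

```text
t: 24.4
position: [0.5537, -0.206, 0.2738]
eef_rot: [[0.089, 0.006, 0.996], [-0.996, -0.003, 0.089], [0.003, -1.0, 0.006]]
wrist_force: [0.4, -0.3, 0.3]
grip_width: 0.0515
pos [ 0.5537 -0.206   0.2738] yaw -84.91 delta tool mm [ -1.2  73.4 -75.8] turn 0.02 F [ 0.4 -0.3  0.3] w 0.0515 t 24.4 q1,7 [-0.01 -0.64]
```

View pics/r1.png

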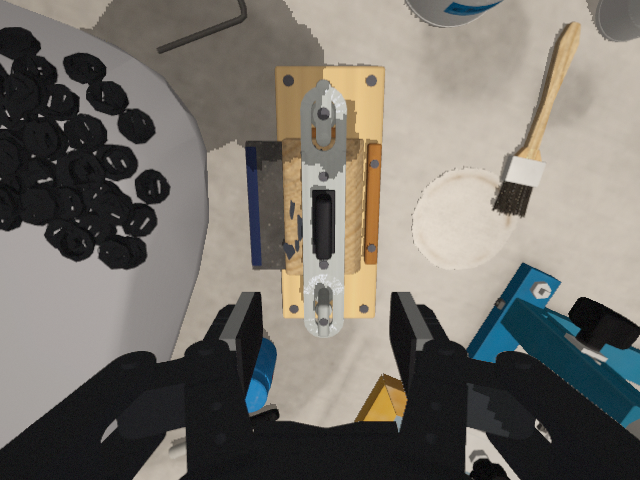

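View pics/r2.png

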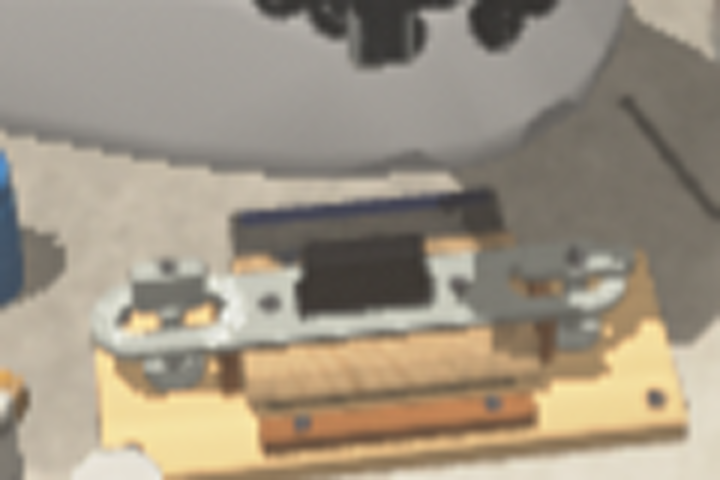

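Run:
```python
from h import *
f=dict(np.load("w7.npz")); crop(f,285,70,365,350,2.1,"s1"); crop(f,290,265,360,345,8,"s2")
for c in (313,334,324):
    print(c,(depth(f,[(c,r) for r in (150,165,180,264,270,285,332)])[:,2]*1000).round(1))
o=np.array([.5595,-.2046]);b=np.array([-.9961,-.0883]);n=np.array([.0883,-.9961])
for nm,uv,z in(("dot eye side",(323.5,176.5),.048),("dot slot side",(323.5,264.5),.048),("rib",(323.5,219),.071),("stud",(323,114),.0565),("wing",(323,321),.075)):
    p=ray(f,[uv],z)[0][:2]-o; print(nm,(p@b*1000).round(1),(p@n*1000).round(1))
```

```text
313 [48.5 48.8 48.7 49.3 49.  48.6 48.5]
334 [48.6 48.5 48.3 49.1 49.  49.2 49.9]
324 [42.1 49.6 49.4 50.2 48.8 48.5 75.8]
dot eye side -27.5 0.3
dot slot side 44.5 0.2
rib 0.5 0.2
stud -73.0 -0.1
wing 81.5 -0.2
```

View pics/s2.png

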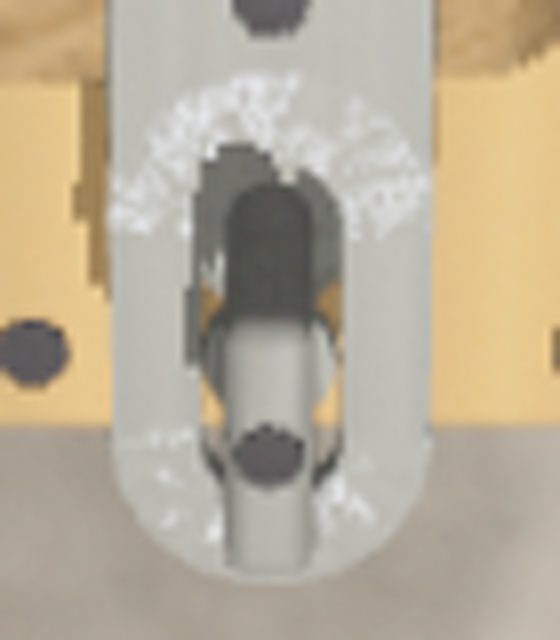

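View pics/s1.png

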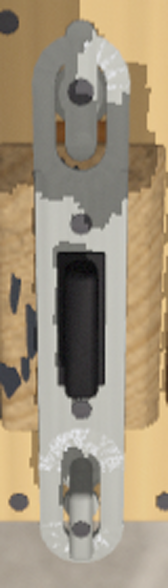

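```bash
python3 -m jog '[[[-0.0004,0,-0.025],0,0.1],[[-0.0004,0,-0.025],0,0.1],[[-0.0004,0,-0.0258],0,0.1],[[0,0.03,0],0,0.1],[[0,0.03,0],0,0.1],[[0,0,0],0,0.1],[[0,0,0],0,0.1]]'
python3 - <<'E'
from h import *
d(.4785,-.2118,.127,-84.93)
f=grab("wrist","t1")
E
```

```text
t: 25.13
position: [0.4767, -0.2106, 0.208]
eef_rot: [[0.088, -0.003, 0.996], [-0.996, 0.001, 0.088], [-0.001, -1.0, -0.003]]
wrist_force: [-0.4, -0.7, 1.3]
grip_width: 0.0382
pos [ 0.4767 -0.2106  0.208 ] yaw -84.94 delta tool mm [ 1.4 80.9  1.9] turn -0.01 F [-0.4 -0.7  1.3] w 0.0382 t 25.1333 q1,7 [ 0.05 -0.44]
```

View pics/t1.png

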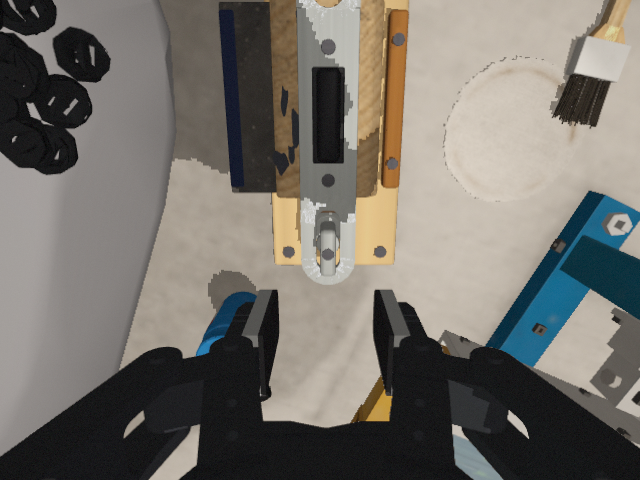

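```bash
python3 -m jog '[[[0.0013,0.025,0.0018],0,0.1],[[0,0.025,0],0,0.1],[[0,0.02,0],0,0.1],[[0,0.01,0],0,0.1],[[0,0,0],0,0.1],[[0,0,0],0,0.1],[[0,0,0],0,1],[[0,0,0],0,1],[[0,0,0],0,1],[[0,0,0],0,1],[[0,0,0],0,1]]' 40
python3 - <<'E'
from h import *
d(.4785,-.2118,.127,-84.93)
f=grab("wrist","u1")
E
```

```text
t: 26.1
position: [0.4795, -0.2115, 0.1298]
eef_rot: [[0.089, 0.001, 0.996], [-0.996, 0.0, 0.089], [-0.0, -1.0, 0.001]]
wrist_force: [-1.0, 3.6, 13.8]
grip_width: 0.0082
pos [ 0.4795 -0.2115  0.1298] yaw -84.89 delta tool mm [ 0.2  2.8 -1. ] turn 0.04 F [-1.   3.6 13.8] w 0.0082 t 26.1 q1,7 [ 0.12 -0.34]
```

View pics/u1.png

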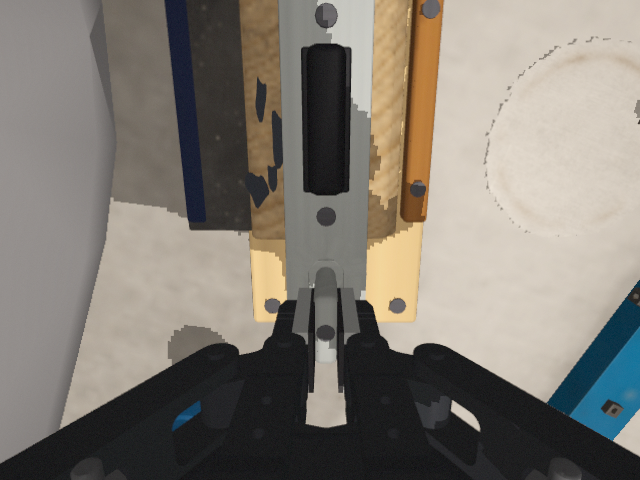

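```bash
python3 -m jog '[[[0,0,0],-5,1],[[0,0,0],-6.8,1],[[0,0,0],-6.8,1],[[0,0,0],-6.8,1],[[0,0,0],-6.8,1],[[0,0,0],-6.8,1],[[0,0,0],-6.8,1],[[0,0,0],-6.8,1],[[0,0,0],-6.8,1],[[0,0,0],-6.8,1],[[0,0,0],-6.8,1],[[0,0,0],-6.8,1],[[0,0,0],-6.8,1],[[0,0,0],-4,1],[[0,0,0],-3,1],[[0,0,0],0,1],[[0,0,0],0,1]]'
python3 - <<'E'
from h import *
d(.4785,-.2118,.127,5.05);print(robot.sense()["moment"])
E
```

```text
t: 27.57
position: [0.479, -0.211, 0.1297]
eef_rot: [[0.989, -0.0, -0.151], [0.151, 0.001, 0.989], [-0.0, -1.0, 0.001]]
wrist_force: [-4.5, 9.4, 18.9]
grip_width: 0.0078
pos [ 0.479  -0.211   0.1297] yaw 8.67 delta tool mm [-0.6  2.7 -0.7] turn 3.62 F [-4.5  9.4 18.9] w 0.0078 t 27.5667 q1,7 [0.31 0.68]
[ 2.08601308  0.86768545 -0.96069287]
```

```bash
python3 -m jog '[[[0,0,0],1.5,1],[[0,0,0],0,0.5],[[0,0,0],0,0.2],[[0,0,0],0,0.2],[[0,0,0],0,0.2],[[0,-0.02,0],0,0.2],[[0,-0.03,0],0,0.2],[[0,-0.03,0],0,0.2],[[0,-0.03,0],0,0.2],[[0,-0.03,0],0,0.2],[[0,-0.03,0],0,0.2],[[0,0,0],0,0.2]]' 20
python3 - <<'E'
from h import *
d(.4785,-.2118,.127,5.05)
f=grab("wrist","v1"); np.savez("w8.npz",**f)
f=grab("side"); crop(f,260,270,380,350,6,"v2"); f=grab("top"); crop(f,360,180,430,280,5.5,"v3")
E
```

```text
t: 28.57
position: [0.48, -0.2125, 0.3035]
eef_rot: [[0.992, 0.006, -0.125], [0.125, -0.003, 0.992], [0.006, -1.0, -0.004]]
wrist_force: [-0.4, -0.7, 0.2]
grip_width: 0.0341
pos [ 0.48   -0.2125  0.3035] yaw 7.18 delta tool mm [ -2.4 176.5   1.5] turn 2.13 F [-0.4 -0.7  0.2] w 0.0341 t 28.5667 q1,7 [0.26 0.62]
```

View pics/v1.png

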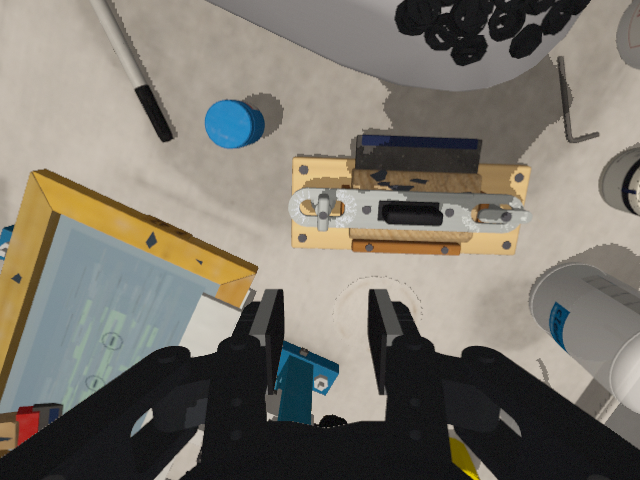

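View pics/v2.png

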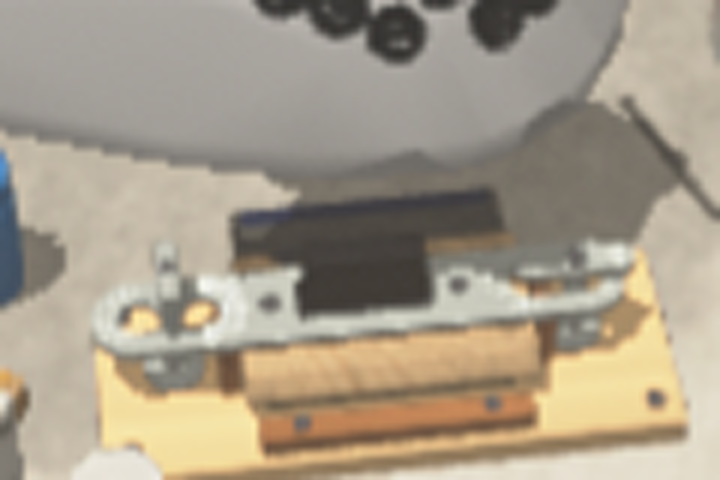

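View pics/v3.png

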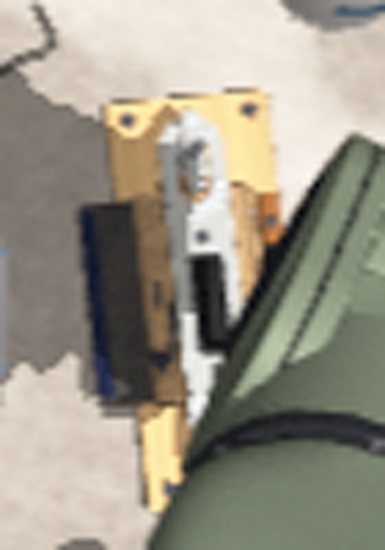

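Measure the final wing angle, bar height, and squeegee offset.

Run:
```python
from h import *
f=dict(np.load("w8.npz")); crop(f,280,180,360,250,9,"x1")
o=np.array([.5595,-.2046]);b=np.array([-.9961,-.0883]);n=np.array([.0883,-.9961])
for nm,uv,z in(("bar dot slot",(367,210.5),.048),("bar dot eye",(450,211.5),.048),("wing",(323,198),.075),("stud",(509,215),.0565)):
    p=ray(f,[uv],z)[0][:2]-o; print(nm,(p@b*1000).round(1),(p@n*1000).round(1))
print((depth(f,[(300,212),(343,205),(343,215),(365,203),(365,220),(460,218),(470,200),(500,225)])[:,2]*1000).round(1))
# squeegee blade corners before/after (blade dark, z~.03)
g=dict(np.load("w3.npz"))
for nm,F,pts in(("before",g,[(245,45),(251,179)]),("after",f,[(480,139),(360,135)])):
    print(nm,[((ray(F,[q],.03)[0][:2]-o)@np.c_[b,n]*1000).round(1) for q in pts])
```

```text
bar dot slot 43.0 1.2
bar dot eye -29.2 -0.5
wing 81.8 -13.7
stud -76.7 -1.1
[49.5 42.9 48.6 50.7 50.3 49.8 48.6 49.5]
before [array([-53.5, -58.9]), array([ 54.3, -62.2])]
after [array([-52.8, -61.6]), array([ 51.5, -61.2])]
```

View pics/x1.png

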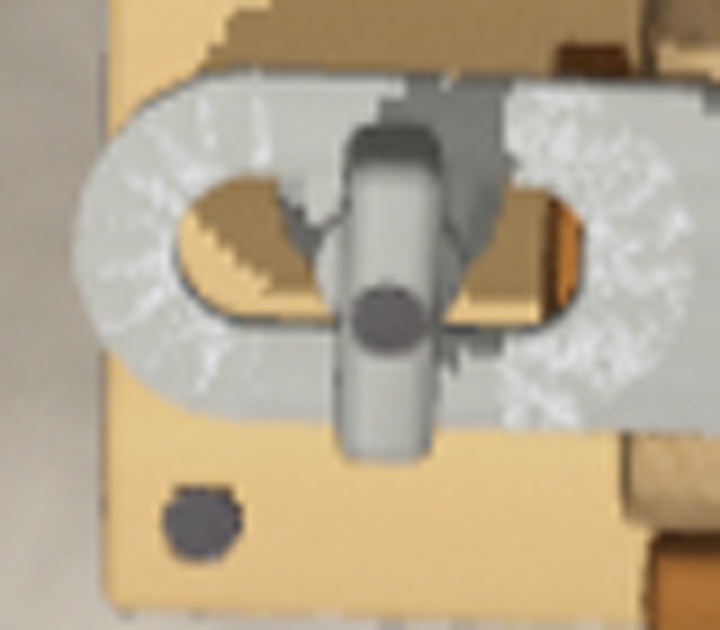

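Run:
```python
from h import *
f=dict(np.load("w8.npz"))
A=lambda p:(280+p[0]/9,180+p[1]/9)
for a,b in (((392,170),(387,450)),((345,170),(339,440)),((441,170),(434,440))):
    p=ray(f,[A(a),A(b)],.075); v=p[0]-p[1]; print(np.linalg.norm(v),(np.degrees(np.arctan2(v[1],v[0]))+174.95)%180)
p=ray(f,[A((387,320))],.075); print(p)
v=ray(f,[(450,211.5),(367,210.5)],.048);v=v[1]-v[0];print("bar",np.degrees(np.arctan2(v[1],v[0])))
```

```text
0.025519912148973315 91.07217837908513
0.024589304355764827 90.59768808699056
0.024590543079676605 90.85467554224056
[[ 0.47860481 -0.2122674   0.075     ]]
bar -173.57572305129554
```

```bash
python3 -c "
from plant import robot
print(robot.finish_job(), robot.sense()['t'])"
```

```text
the job is handed in; nothing more can be done
the job is handed in; nothing more can be done
```

The squeegee is clamped with the oblong-slot bar, the wing nut is locked across, and the job was handed in at about 29 s of the 61 s allowed. No verdict comes back.

**What I did**
- I turned the wing from about 61° into line with the board and picked up the bar with the oblong openings.
- The gripper cannot tilt, so I tipped the bar to about 27° in its jaws by pressing its slot end lightly on the smooth side of the cap heap.
- I passed the eye over the T-head and tucked the outer end under it. I then levelled the bar against the stud-side end block so the slot dropped over the wing, and turned the wing across to its stop.

**What the last checks showed**
- **Wing:** measured at 90.6 to 91.1°, which is square across within what I could measure. The gripper pushed it against its stop before letting go.
- **Bar:** its top face read 48.3 to 49.9 mm along its length just after I released it, against 48 mm expected, so it lies flat within depth noise. A few readings in the last picture went to 50.7 mm.
- **Head and slot:** the T-head overlaps the outer end of the eye, and the wing stands inside the slot.
- **Squeegee:** its blade corners read within about 3 mm of where they were, which is about what I can read from the images.
- **Contact:** the gripper was clear of everything at hand-in. The wrist force readings I took, one after each move, stayed under 35 N.

**What disagreed**
- The last picture put the bar about 1.4° from the board's axis, while the earlier picture, taken before I locked the wing, showed it aligned to about 0.1°. Turning the wing may have nudged it, or it may be camera error.
- I did not measure the other bench items again. They looked untouched where the pictures showed them, and I did not look at the other bar on the stand after lifting ours away.

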